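Tip the covered sample scoop into the inspection dish

ROBOT

A 6-joint arm with a two-finger parallel gripper is mounted at the origin on the work surface. World frame = base frame: x ahead of the robot, y to its left, z up, the work surface at z = 0. Lengths are in m, angles in degrees, forces in N, time in s.
With the tool pointing down it reaches from about 0.3 to 0.75 m from the base axis. Payload 8.5 kg.
Tool frame: the origin (TCP) lies at the very end of the fingers, on their centre line; the grasp point (between the pads) lies 19 mm behind it (env.pinch_z is the distance from the TCP to the grasp point, in m); z points along the fingers, y is the line along which they close (so a half turn about z gives the same grasp; the last joint's range is limited). The gripper opens to 85 mm and grips with 20 to 120 N. Pads are 22 mm wide; open, the fingers measure 114 mm over their backs; the gripper's body (76 mm by 85 mm) begins 54 mm behind the grasp point. The pads swing forward as they close: fully open they stand 13 mm farther back than shut.
Start: joints at [-12.336, 21.807, 74.336, -0, 83.858, -12.336], TCP at [0.55, 0, 0.193] pointing down, gripper open.
Joint ranges: [-178.18, 178.18], [-50.72, 133.34], [12.68, 142.11], [-81.47, 261.47], [9.98, 163.14], [-165.26, 165.26]. Speed limits (degrees/s): [136.94, 136.94, 180, 180, 180, 180].

INTERFACE

Orientations are given as a 3x3 rotation matrix whose columns are the frame's x, y, z axes.
In Python, from rig import env, viewer gives the robot as it stands.
- The arm moves only by the tool drive_tool, never from a script. Its argument "series" is a list of rows, each a list of 3 entries, a list of its own where there are three numbers: the shift along the tool's x, y, z in m, then the turn about the tool's z in degrees, then the finger opening in m, from 0 to 0.0854. A call has 1 to 20 rows; each row is the pose to reach, as a shift and turn from the pose commanded when the call began, along the tool's axes at that moment; what a row does not reach only later rows make up. A row lasts 1/10 s, in which the tool goes at most 50 mm and 8.59 degrees, less where a joint would pass 70% of its speed; a pose out of reach is approached as far as the arm can. A call with a gripper value outside its range is refused whole. The fingers move at their own pace and stop on an object; "newtons" is the grip in N (left out, the last holds). Time passes only in rows, so rows that repeat a pose let the fingers close. It gives the time, the measured TCP pose, the force, the opening and the grip force at its end, in the units of the state.
- env.observe(): the state, without advancing time (a new reading comes with each control period).
- viewer.get_image(name): name is "scene" or "side" or "wrist"; returns a dict with "img" (480x640x3 uint8, red, green, blue), "depth" (480x640 float32, m along the optical axis (not along the pixel's ray), 0 where there is no reading), "camera_matrix" (3x3 intrinsics, pixels), "rvec" (rotation vector, rad) and "tvec" (3), from world to camera coordinates, as OpenCV has them. Camera axes: x right, y down, z forward; pixel columns grow to the right and rows downward; lengths in m; the calibration is good to about 2 mm. A picture is of the moment at which its call begins.
- env.close_job(): hands the job in; it is judged then, once.
The state is a dict: "time_s": time; "q": joint angles; "qvel": joint speeds; "joint_efforts": joint torques, N m; "position": TCP position; "tool_rot": TCP orientation; "ft_force": force on the tool from outside, world axes, zero at the start; "wrist_torque": the same for the moment, N m; "grip_width": finger opening in m; "gripper_force": force on a finger pad.
Only numpy, scipy, OpenCV 4.12 (cv2) and the standard library are available. Lean on these libraries where they do the work, as an engineer would, in place of code of your own. Each camera call takes 0.05 s, during which the arm holds its last target. There are 200 camera calls.

TASK

Carry the covered scoop of steel balls to the blue bench mat, gripping it across the body so that the fingers hold its loose cover shut all the way, and stand it on the mat beside the white dish and let go. Slide the cover fully aside, take the scoop again by its handle and tip all three balls into the dish, then stand the scoop upright on the mat again, clear of the dish, and let go. Leave the other things where they are.

Things in the scene. Friction and masses are not known exactly. Their poses are not given: they have to be found in the camera images.
- scoop_center (a point): Centre of the covered scoop's body, 19 mm above its flat underside: an aluminium trough (about 0.15 kg), x from -46 to +61 mm, y from -28 to +28, 38 high. x points to the nose, z up, handle to -x. The flat floor ends at x = +10, then rises as a 35 degree ramp to the pouring lip: balls leave only when tipped nose down well beyond that (60 to 75 degrees). The inside is 44 mm wide.
- scoop_handle (a point): Middle of the scoop's handle: a level black bar, flat-sided, 18 mm wide (y), 16 mm high, from 48 to 136 mm behind the scoop's centre (-x). This point is 92 mm behind the centre and 34 mm above the scoop's underside. Axes as the scoop.
- scoop_nose (a point): Middle of the scoop's pouring lip: 61 mm ahead of the scoop's centre, 36 mm above the underside. Axes as the scoop. Balls leave here, moving forward some 20 to 40 mm as they drop.
- cover (a joint): How far the cover is slid aside, m: 0 shut, 0.046 fully open. It is a clear 107 x 56 mm sheet on the scoop (upper face 40 mm above the underside) sliding to the scoop's +y on guides; it cannot lift off. Loose: 0.1 N moves it; starts up to 10 mm ajar. Squeezing across the scoop (one finger on the cover's orange edge, one on the -y wall) shuts it and holds it; 59 mm wide then (y -28 to +31).
- cover_tab (a point): Centre of the cover's orange pull tab, to be pinched or pushed from above: 50 mm long (x), 10 thick (y), 16 high, its top 56 mm above the scoop's underside; cover shut, it is 8 mm ahead of and 14 mm to the +y side of the scoop's centre. Axes as the scoop. The cover's orange turned-down edge (3 mm thick, 14 to 40 mm above the underside) runs along its +y side, outside the scoop's wall.
- ball0_center (a point): Centre of a steel ball, 16 mm diameter, 17 g, one of three lying loose in the scoop.
- ball1_center (a point): Centre of the second steel ball, the same.
- ball2_center (a point): Centre of the third steel ball, the same.
- dish: White round porcelain dish, loose but heavy (0.5 kg), 132 mm across, 36 mm high, wall 4 mm, floor 6 mm thick; origin at the centre of its underside, z up. It stands on the mat, about 85 mm from the mat's centre along the mat's +x.
- mat: Blue bench mat, fixed, 320 mm (its x) by 220 mm (its y), 3 mm thick; origin at the centre of its underside. The dish stands on its +x half; the -x half is free but for tweezers along its -y edge. With the scoop's centre 75 mm from the mat's centre along -x and its nose towards the dish there is room to open the cover; the handle may overhang.
- tips_blue: Bystander: pipette tip box with light blue lid, 124 x 86 x 82 mm. Origin under its centre.
- tips_yellow: Bystander: pipette tip box with yellow lid, 124 x 86 x 82 mm. Origin under its centre.
- reagent: Bystander: amber bottle, 60 mm diameter, 125 mm high, near the nose of the scoop at the start. Origin under its centre.
- beaker: Bystander: glass beaker, 72 mm diameter, 95 mm high. Origin under its centre.
- sample_jar: Bystander: small sample jar, 36 mm diameter, 45 mm high, on the mat's corner beyond the dish. Origin under its centre.
- tweezers: Bystander: steel tweezers 130 mm long, 8 mm high, lying near the mat's -y edge. Origin under the middle.
Not all that is in view belongs to the job. There is more than one size of the part that bears scoop_center; the job needs the middle-sized. There is more than one size of the dish; the job needs the smaller.

How it is judged (in metres and radians):
On the way, in this order (a step that is already met when the one before it is completed fails the run):
1. the scoop is lifted off the bench, level, its cover held shut by the fingers (height (world z) of scoop_center above 0.06 m and value of joint cover below 0.005 m and contact force between the fingers and cover above 1 N and angle between scoop_center's own z axis and vertical below 0.35 rad), for 0.3 s.
2. the scoop stands on the mat, upright, released, with its cover still shut (x of scoop_center in the frame of mat between -0.18 and 0.18 m and y of scoop_center in the frame of mat between -0.12 and 0.12 m and height (world z) of scoop_center below 0.027 m and angle between scoop_center's own z axis and vertical below 0.08 rad and value of joint cover below 0.008 m and contact force between the fingers and scoop below 0.1 N), for 0.1 s.
3. the cover is slid fully aside while the scoop stands on the mat (value of joint cover above 0.038 m and height (world z) of scoop_center below 0.03 m and angle between scoop_center's own z axis and vertical below 0.15 rad), for 0.1 s.
4. the scoop, held by its handle, is tipped nose down over the dish with the cover open (angle between scoop_center's own z axis and vertical above 0.7 rad and horizontal distance between scoop_nose and dish below 0.075 m and value of joint cover above 0.03 m and distance between the grasp point and scoop_handle below 0.06 m and contact force between the fingers and scoop above 1 N), for 0.2 s.
At the end, for the whole second after the job is handed in: All three balls lie in the dish (centres within 62 mm of its axis, below 45 mm); the dish stands flat (0.05 rad); the scoop stands upright (0.08 rad, centre below 27 mm) on the mat, its centre within 180 mm along and 120 mm across of the mat's centre. The cover may be open or shut (horizontal distance between each of ball0_center, ball1_center, ball2_center and dish below 0.062 m and height (world z) of each of ball0_center, ball1_center, ball2_center below 0.045 m and angle between dish's own z axis and vertical below 0.05 rad and x of scoop_center in the frame of mat between -0.18 and 0.18 m and y of scoop_center in the frame of mat between -0.12 and 0.12 m and height (world z) of scoop_center below 0.027 m and angle between scoop_center's own z axis and vertical below 0.08 rad); the robot touches nothing.
It fails at once if the scoop is carried with its cover shut or ajar but without the fingers holding the cover (height (world z) of scoop_center above 0.06 m and value of joint cover below 0.02 m and contact force between the fingers and cover below 0.1 N).
It fails at once if the cover comes open by more than 12 mm while the scoop is off the bench away from the mat (height (world z) of scoop_center above 0.05 m and value of joint cover above 0.012 m and horizontal distance between scoop_center and mat above 0.28 m).
It fails at once if the dish is pushed more than 30 mm (distance of dish from where it was at the start of the episode above 0.03 m).
It fails at once if a bystander is moved more than 30 mm (distance of any of tips_blue, tips_yellow, reagent, beaker, sample_jar, tweezers from where it was at the start of the episode above 0.03 m).
It also fails if it takes over 64 s, if anything falls off the work surface, if the arm or the gripper's body presses on something with over 40 N, if the wrist force passes 120 N, or if a joint passes its speed limit or range.

## Working session

There is one attempt and no reset: what is moved stays moved. The work goes in short steps, Python scripts to look and compute and a tool call to move; the robot and the scene stay as the last step left them, time stands still between calls to the robot, and variables do not carry over. Pictures are saved under pics/ and viewed, at most 10 in all, crops included, and the job is handed in when it is done.

Besides the shell and the picture viewer there is one more tool, called after ">>>" as name(argument=value, ...) on one line, values as JSON. drive_tool: Moves the arm, as the interface text tells. Its arguments: {"type":"object","properties":{"series":{"type":"array"},"newtons":{"type":"number"}},"required":["series"]}

```bash
ls; mkdir -p pics; python3 - <<'E'
from rig import env, viewer
import cv2, numpy as np, pickle
for n in ("scene","side","wrist"):
    d=viewer.get_image(n); pickle.dump(d,open(f"{n}.pkl","wb"))
    cv2.imwrite(f"pics/{n}0.png",d["img"][:,:,::-1])
    R=cv2.Rodrigues(d["rvec"])[0]; print(n,(-R.T@np.ravel(d["tvec"])).round(3),R[2].round(2))
s=env.observe(); print(s["time_s"],s["position"],s["tool_rot"],s["grip_width"])
E
```

```text
pics
scene [1.593 0.034 0.847] [-0.8  -0.03 -0.6 ]
side [-0.07   0.747  1.208] [ 0.43 -0.5  -0.75]
wrist [0.55  0.071 0.375] [-0.   -0.28 -0.96]
0.15 [5.49734668e-01 5.38615092e-05 1.92643327e-01] [[ 1.02412095e-06  9.99999407e-01 -1.08872832e-03]
 [ 9.99999972e-01 -7.65414957e-07  2.37622565e-04]
 [ 2.37621591e-04 -1.08872853e-03 -9.99999379e-01]] 0.08534667607030642
```

View pics/scene0.png

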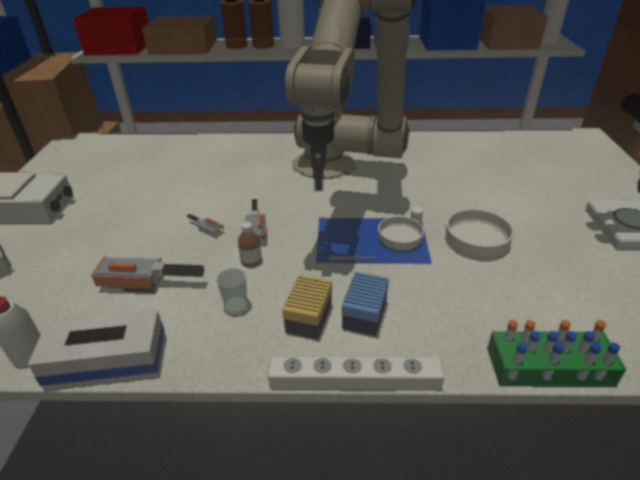

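View pics/side0.png

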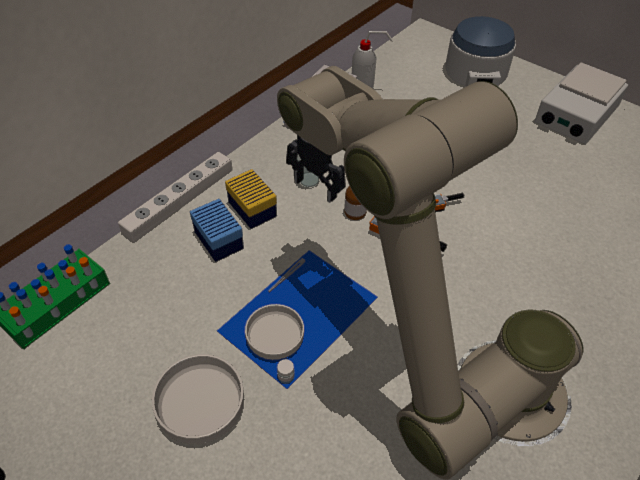

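The scene view shows three scoops. The middle-sized one is at about (258,225), its handle pointing to the robot at (254,205) and its nose at the bottle (250,245). The mat is at (375,240), with the small dish on it at (400,232). The side view shows the same dish at (274,332), but the scoop is hidden behind the arm.

```bash
cat > h.py <<'E'
import cv2, numpy as np, pickle
def ray(d,uv,z):
    R=cv2.Rodrigues(d["rvec"])[0]; c=-R.T@np.ravel(d["tvec"])
    uv=np.atleast_2d(np.float64(uv)); r=np.c_[uv,np.ones(len(uv))]@np.linalg.inv(d["camera_matrix"]).T@R
    return c+r*((z-c[2])/r[:,2])[:,None]
def proj(d,P): return cv2.projectPoints(np.float64(P).reshape(-1,1,3),d["rvec"],np.float64(d["tvec"]),d["camera_matrix"],None)[0][:,0]
def load(n): return pickle.load(open(n+".pkl","rb"))
def snap(n):
    from rig import viewer
    d=viewer.get_image(n); pickle.dump(d,open(n+".pkl","wb")); return d
def hsv(d): return cv2.cvtColor(d["img"],cv2.COLOR_RGB2HSV)
E
python3 - <<'E'
from h import *
for n in("scene","side"):
    d=load(n);h=hsv(d)
    m=cv2.inRange(h,(108,150,60),(125,255,255))
    if n=="scene": m[:205]=0;m[265:]=0;m[:,:310]=0;m[:,440:]=0
    else: m[:240]=0;m[:,:200]=0;m[:,400:]=0
    c=max(cv2.findContours(m,0,2)[0],key=cv2.contourArea)
    q=cv2.approxPolyDP(cv2.convexHull(c),6,True)[:,0]; print(n,q.tolist(),ray(d,q,.003).round(3).tolist())
    # dish rim: white-ish ellipse
s=load("scene")
print("dish scene L/R",ray(s,[[377,232],[425,232],[401,216],[401,240]],.039).round(3).tolist())
sd=load("side")
print("dish side",ray(sd,[[246,328],[304,328],[275,306],[275,352]],.039).round(3).tolist())
d=s; im=d["img"][190:270,180:290]
cv2.imwrite("pics/c1.png",cv2.resize(im,None,fx=7,fy=7,interpolation=2)[:,:,::-1])
E
```

```text
scene [[362, 221], [379, 220], [414, 259], [360, 261]] [[0.385, 0.124, 0.003], [0.38, 0.177, 0.003], [0.57, 0.259, 0.003], [0.578, 0.109, 0.003]]
side [[309, 251], [376, 297], [285, 387], [217, 330]] [[0.576, -0.012, 0.003], [0.362, -0.007, 0.003], [0.37, 0.308, 0.003], [0.584, 0.303, 0.003]]
dish scene L/R [[0.492, 0.16, 0.039], [0.492, 0.297, 0.039], [0.411, 0.238, 0.039], [0.53, 0.224, 0.039]]
dish side [[0.519, 0.271, 0.039], [0.421, 0.187, 0.039], [0.51, 0.186, 0.039], [0.429, 0.274, 0.039]]
```

View pics/c1.png

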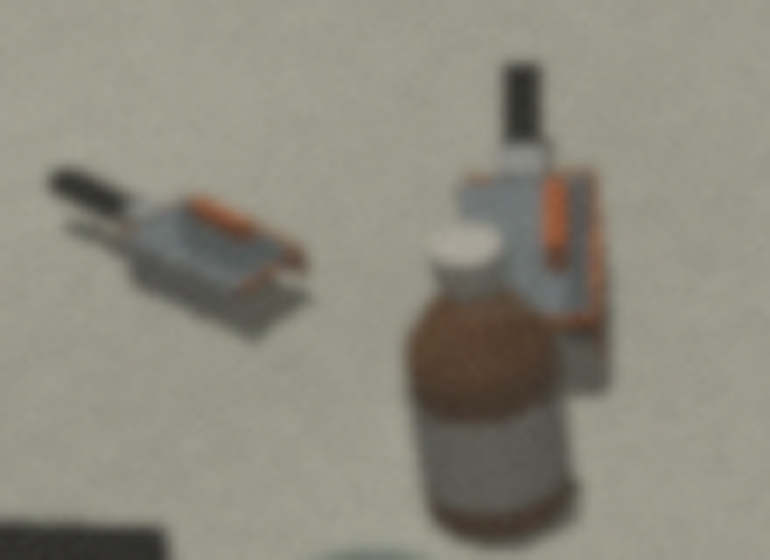

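The crop shows the scoop at yaw about 0: handle from (521,65) to (521,140), rear-left corner (460,180), tab (555,178)–(555,265), with the bottle in front of the nose. The cover is slightly ajar to the right, which is +y.

```bash
python3 - <<'E'
from h import *
s=load("scene")
f=lambda p:np.array(p)/7+[180,190]
for n,p,z in(("handle end/front",[[521,65],[521,140]],.042),("cover rear L,R",[[460,180],[597,172]],.04),("tab top",[[555,178],[555,258]],.056),("bottle base",[[430,515],[575,490]],0.0),("cap",[[432,242],[500,242]],.125)):
    print(n,ray(s,f(p),z).round(3).tolist())
w=load("wrist");print(w["camera_matrix"].tolist())
E
```

```text
handle end/front [[0.317, -0.216, 0.042], [0.379, -0.207, 0.042]]
cover rear L,R [[0.407, -0.231, 0.04], [0.401, -0.172, 0.04]]
tab top [[0.429, -0.185, 0.056], [0.487, -0.178, 0.056]]
bottle base [[0.585, -0.221, 0.0], [0.569, -0.165, -0.0]]
cap [[0.573, -0.207, 0.125], [0.573, -0.181, 0.125]]
[[372.51354652905195, 0.0, 317.54441440052597], [0.0, 372.51354652905195, 235.6307920909692], [0.0, 0.0, 1.0]]
```

>>> drive_tool(series=[[[-0.03, -0.015, 0], 10, 0.085], [[-0.06, -0.03, 0], 18, 0.085], [[-0.09, -0.045, 0], 26, 0.085], [[-0.12, -0.06, 0], 34, 0.085], [[-0.15, -0.075, 0], 42, 0.085], [[-0.18, -0.09, 0], 50, 0.085], [[-0.2, -0.1, 0], 58, 0.085], [[-0.2, -0.1, 0], 66, 0.085], [[-0.2, -0.1, 0], 74, 0.085], [[-0.2, -0.1, 0], 83, 0.085], [[-0.2, -0.1, 0], 83, 0.085], [[-0.2, -0.1, 0], 83, 0.085]])

```text
time_s: 1.35
position: [0.4499, -0.1999, 0.193]
tool_rot: [[0.992, 0.126, -0.0], [0.126, -0.992, 0.0], [-0.0, -0.0, -1.0]]
ft_force: [0.5, 0.5, -0.5]
grip_width: 0.0848
gripper_force: 0.0
```

```bash
python3 - <<'E'
from h import *
from rig import env
o=env.observe();print(o["time_s"],o["position"].round(4) if hasattr(o["position"],"round") else o["position"],np.array(o["tool_rot"]).round(3).tolist(),np.array(o["q"]).round(1))
w=snap("wrist");cv2.imwrite("pics/w1.png",w["img"][:,:,::-1])
E
```

```text
1.35 [ 0.4499 -0.1999  0.193 ] [[0.992, 0.126, -0.0], [0.126, -0.992, 0.0], [-0.0, -0.0, -1.0]] [-37.8  16.   83.1  -0.   80.8  45. ]
```

View pics/w1.png

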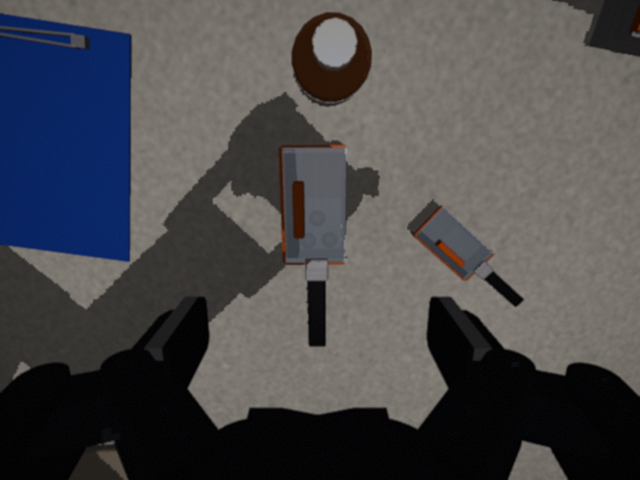

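The wrist view looks straight down on the scoop: handle axis from (317,345) to (317,282), nose edge near y=146, rear edge near y=264, tab (298,181)–(298,238), three balls near (318,230).

```bash
python3 - <<'E'
from h import *
w=load("wrist");h=hsv(w)
dk=cv2.inRange(h,(0,0,0),(180,255,45)); dk[:270]=0;dk[348:]=0;dk[:,:295]=0;dk[:,340:]=0
n,l,st,_=cv2.connectedComponentsWithStats(dk);i=1+np.argmax(st[1:,4]);print("handle",st[i])
ys,xs=np.where(l==i)
for y0 in(285,340):
    k=(abs(ys-y0)<4);print(y0,ray(w,[[xs[k].mean(),y0]],.042).round(4))
print("end",ray(w,[[317,346]],.042).round(4))
orr=cv2.inRange(h,(3,120,50),(18,255,255));orr[:120]=0;orr[290:]=0;orr[:,:260]=0;orr[:,365:]=0
n,l,st,c=cv2.connectedComponentsWithStats(orr)
for i in range(1,n):
    if st[i,4]>30: print(st[i],c[i])
print("cover corners FL FR RR RL",ray(w,[[281,146],[346,146],[345,264],[284,264]],.04).round(4).tolist())
print("tab",ray(w,[[298,181],[298,238],[298,209]],.056).round(4).tolist())
print("bottle cap",ray(w,[[334,41]],.125).round(3))
E
```

```text
handle [ 307  281   18   65 1076]
285 [[ 0.3745 -0.2078  0.042 ]]
340 [[ 0.3147 -0.2158  0.042 ]]
end [[ 0.3079 -0.2172  0.042 ]]
[279 144  67 119 474] [292.20675105 185.15189873]
[293 183  11  55 568] [298.08098592 209.72711268]
[328 262  16   3  31] [335.61290323 263.41935484]
cover corners FL FR RR RL [[0.5006, -0.1613, 0.04], [0.5077, -0.2177, 0.04], [0.3987, -0.2328, 0.04], [0.3915, -0.1748, 0.04]]
tab [[0.4743, -0.1799, 0.056], [0.4238, -0.1855, 0.056], [0.45, -0.1826, 0.056]]
bottle cap [[ 0.571 -0.195  0.125]]
```

>>> drive_tool(series=[[[-0.006, -0.003, 0.04], 0, 0.085], [[-0.006, -0.003, 0.08], -0.5, 0.085], [[-0.006, -0.003, 0.11], -0.5, 0.085], [[-0.006, -0.003, 0.14], -0.5, 0.085], [[-0.006, -0.003, 0.165], -0.5, 0.085], [[-0.006, -0.003, 0.18], -0.5, 0.085], [[-0.006, -0.003, 0.183], -0.5, 0.085], [[-0.006, -0.003, 0.183], -0.5, 0.075], [[-0.006, -0.003, 0.183], -0.5, 0.068], [[-0.006, -0.003, 0.183], -0.5, 0.064], [[-0.006, -0.003, 0.183], -0.5, 0.06], [[-0.006, -0.003, 0.183], -0.5, 0.056], [[-0.006, -0.003, 0.183], -0.5, 0.05], [[-0.006, -0.003, 0.183], -0.5, 0.045], [[-0.006, -0.003, 0.183], -0.5, 0.045], [[-0.006, -0.003, 0.183], -0.5, 0.045], [[-0.006, -0.003, 0.183], -0.5, 0.045]], newtons=30)

```text
time_s: 3.1
position: [0.4437, -0.1977, 0.0101]
tool_rot: [[0.991, 0.131, -0.0], [0.131, -0.991, 0.0], [-0.0, -0.0, -1.0]]
ft_force: [-0.1, -0.4, -0.4]
grip_width: 0.0456
gripper_force: 0.0
```

```bash
python3 - <<'E'
from h import *
w=snap("wrist");cv2.imwrite("pics/w2.png",w["img"][:,:,::-1])
E
```

```text
(no output)
```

View pics/w2.png

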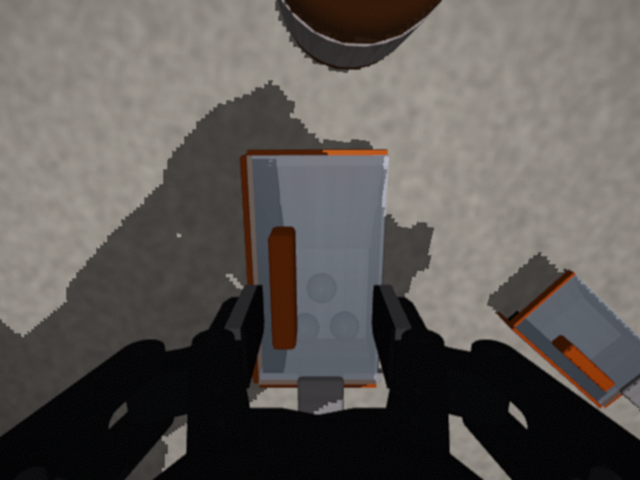

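Pads show at (245,320) and (388,320), beside the scoop, but the width reads 45.6 mm with no force. I'll check this with depth and a fresh state.

```bash
python3 - <<'E'
from h import *
from rig import env
w=load("wrist");o=env.observe();print(o["grip_width"],o["gripper_force"],o["time_s"])
T=np.array(o["tool_rot"]);p=np.array(o["position"])
for b in(0,-.02,-.05):
  for y in(-.0228,.0228,-.03,.03): print(b,y,proj(w,p+T@[0,y,b]).round().tolist())
R=cv2.Rodrigues(w["rvec"])[0];c=-R.T@np.ravel(w["tvec"])
K=np.linalg.inv(w["camera_matrix"])
for u,v in[(255,292),(234,310),(250,330),(380,292),(395,310),(385,330),(320,200),(250,200),(384,200),(245,165),(283,235),(320,395)]:
    z=w["depth"][v,u];print((u,v),(c+R.T@(K@[u,v,1])*z).round(4), (T.T@(c+R.T@(K@[u,v,1])*z-p)).round(4))
E
```

```text
0.04529949651323591 0.0 3.15
0 -0.0228 [[274.0, 268.0]]
0 0.0228 [[361.0, 268.0]]
0 -0.03 [[260.0, 268.0]]
0 0.03 [[375.0, 268.0]]
-0.02 -0.0228 [[269.0, 284.0]]
-0.02 0.0228 [[366.0, 284.0]]
-0.02 -0.03 [[254.0, 284.0]]
-0.02 0.03 [[382.0, 284.0]]
-0.05 -0.0228 [[260.0, 314.0]]
-0.05 0.0228 [[376.0, 314.0]]
-0.05 -0.03 [[242.0, 314.0]]
-0.05 0.03 [[394.0, 314.0]]
(255, 292) [ 0.4511 -0.1727  0.0624] [ 0.0107 -0.0239 -0.0523]
(234, 310) [ 0.4506 -0.1679  0.0771] [ 0.0107 -0.0287 -0.067 ]
(250, 330) [ 0.4465 -0.1746  0.0818] [ 0.0058 -0.0226 -0.0717]
(380, 292) [ 0.4577 -0.2195  0.0635] [ 0.0111  0.0234 -0.0534]
(395, 310) [ 0.4581 -0.2222  0.078 ] [ 0.0112  0.0261 -0.0679]
(385, 330) [ 0.4518 -0.2194  0.0809] [ 0.0052  0.0225 -0.0708]
(320, 200) [ 0.4854 -0.1932  0.0414] [ 0.042   0.0009 -0.0313]
(250, 200) [ 0.4817 -0.1647  0.0412] [ 0.042  -0.0278 -0.0312]
(384, 200) [ 0.4887 -0.2194  0.0405] [ 0.0419  0.0273 -0.0305]
(245, 165) [ 0.4956 -0.1615  0.041 ] [ 0.0562 -0.0291 -0.0309]
(283, 235) [ 0.4732 -0.1806  0.0566] [ 0.0315 -0.0132 -0.0465]
(320, 395) [ 0.3943 -0.2052  0.0452] [-0.0499  0.001  -0.0351]
```

```bash
python3 - <<'E'
from h import *
from rig import env
print(env.pinch_z,[a for a in dir(env) if a[0]!="_"])
w=load("wrist");o=env.observe()
T=np.array(o["tool_rot"]);p=np.array(o["position"])
R=cv2.Rodrigues(w["rvec"])[0];c=-R.T@np.ravel(w["tvec"])
v,u=np.mgrid[:480,:640];z=w["depth"]
P=(np.stack([u,v,np.ones_like(u)],-1)@np.linalg.inv(w["camera_matrix"]).T)*z[...,None]
P=(c+P@R);L=(P-p)@T
V=w["img"].max(-1)
m=(V<60)&(z>0)&(abs(L[...,0])<.02)&(abs(L[...,1])<.05)&(P[...,2]>.045)&(v<360)
for s in(-1,1):
    k=m&(s*L[...,1]>0); 
    q=L[k];print(s,k.sum(),q.min(0),q.max(0),np.percentile(q[:,2],[90,97,99]), (s*q[:,1]).min())
print(z[280:300,258].round(3))
E
```

```text
0.0187 ['MotionError', 'close_job', 'observe', 'pinch_z']
-1 4871 [-0.01430082 -0.04999701 -0.09797016] [ 0.01972657 -0.00925226 -0.03798152] [-0.05144824 -0.04522615 -0.04195299] 0.00925226055472097
1 4632 [-0.01128371  0.02077653 -0.09812155] [ 0.01437243  0.04997959 -0.04139525] [-0.05421966 -0.04823613 -0.04531403] 0.02077653352358387
[0.164 0.162 0.163 0.163 0.162 0.146 0.146 0.144 0.143 0.143 0.143 0.143
 0.14  0.14  0.141 0.141 0.141 0.14  0.14  0.141]
```

The fingers are really about 45 mm above the reported TCP: the depth at the tips gives z≈0.055–0.06, and they closed above the cover without touching. I'll open, go lower and measure again.

>>> drive_tool(series=[[[0, 0, 0], 0, 0.085], [[0, 0, 0], 0, 0.085], [[0, 0, 0], 0, 0.085], [[0, 0, 0], 0, 0.085], [[0, 0, 0], 0, 0.085], [[0, 0, 0.008], 0, 0.085], [[0, 0, 0.016], 0, 0.085], [[0, 0, 0.024], 0, 0.085], [[0, 0, 0.03], 0, 0.085], [[0, 0, 0.03], 0, 0.085]])

```text
time_s: 4.15
position: [0.4432, -0.1974, -0.0209]
tool_rot: [[0.991, 0.13, -0.002], [0.13, -0.991, 0.001], [-0.001, -0.001, -1.0]]
ft_force: [0.3, 0.9, 0.0]
grip_width: 0.085
gripper_force: 0.0
```

```bash
cat > tips.py <<'E'
from h import *
from rig import env
w=snap("wrist");o=env.observe()
print(o["time_s"],np.round(o["position"],4),np.round(o["ft_force"],1),o["grip_width"],o["gripper_force"])
T=np.array(o["tool_rot"]);p=np.array(o["position"])
R=cv2.Rodrigues(w["rvec"])[0];c=-R.T@np.ravel(w["tvec"])
v,u=np.mgrid[:480,:640];z=w["depth"]
P=(np.stack([u,v,np.ones_like(u)],-1)@np.linalg.inv(w["camera_matrix"]).T)*z[...,None]
P=(c+P@R);L=(P-p)@T
g=(v<40)&(u<100)&(z>0);print("bench z",np.median(P[g][:,2]))
V=w["img"].max(-1)
for s in(-1,1):
    # front face of the finger at tool x ~ .011
    k=(V<60)&(z>0)&(abs(L[...,0]-.010)<.003)&(s*L[...,1]>.015)&(s*L[...,1]<.07)
    q=L[k];print(s,k.sum(),"tip local z",np.percentile(q[:,2],[90,97,100]).round(4),"inner y",np.percentile(s*q[:,1],[0,2,10]).round(4))
E
python3 tips.py
```

```text
4.2 [ 0.4435 -0.1976 -0.0204] [ 0.1  0.4 -0. ] 0.08529147156753217 0.0
bench z 0.0012853493851642805
-1 9164 tip local z [-0.0772 -0.0629 -0.052 ] inner y [0.015 0.016 0.041]
1 9249 tip local z [-0.0782 -0.0631 -0.0215] inner y [0.015  0.0166 0.0417]
```

>>> drive_tool(series=[[[0, 0, 0.008], 0, 0.085], [[0, 0, 0.014], 0, 0.085], [[0, 0, 0.018], 0, 0.085], [[0, 0, 0.021], 0, 0.085], [[0, 0, 0.021], 0, 0.085], [[0, 0, 0.021], 0, 0.078], [[0, 0, 0.021], 0, 0.072], [[0, 0, 0.021], 0, 0.068], [[0, 0, 0.021], 0, 0.064], [[0, 0, 0.021], 0, 0.061], [[0, 0, 0.021], 0, 0.058], [[0, 0, 0.021], 0, 0.055], [[0, 0, 0.021], 0, 0.05], [[0, 0, 0.021], 0, 0.05], [[0, 0, 0.021], 0, 0.05], [[0, 0, 0.021], 0, 0.05]])

```text
time_s: 5.8
position: [0.4437, -0.1978, -0.0407]
tool_rot: [[0.991, 0.13, 0.0], [0.13, -0.991, -0.0], [0.0, 0.0, -1.0]]
ft_force: [-0.2, 1.0, 5.3]
grip_width: 0.0587
gripper_force: 32.2
```

```bash
python3 tips.py; python3 -c "
from h import *
cv2.imwrite('pics/w3.png',load('wrist')['img'][:,:,::-1])"
```

```text
5.85 [ 0.4437 -0.1978 -0.0407] [-2.4 -0.   6. ] 0.05864055196736901 32.180858105421066
bench z 0.0012723166410008452
-1 11206 tip local z [-0.0903 -0.0757 -0.0517] inner y [0.015  0.0269 0.0329]
1 11108 tip local z [-0.0912 -0.0781 -0.0415] inner y [0.015  0.0271 0.0331]
```

View pics/w3.png

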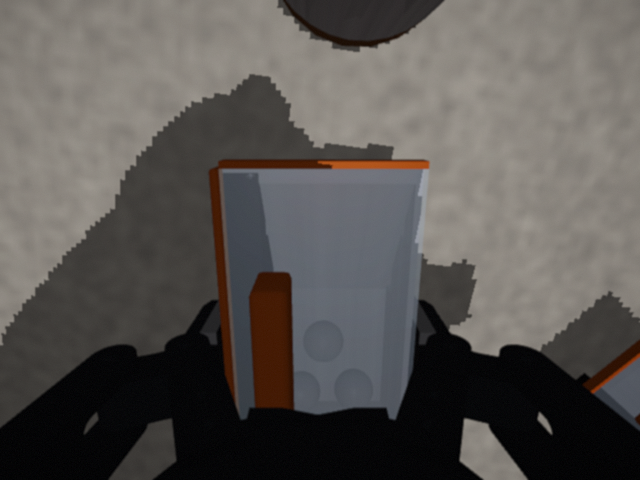

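The view shows the cover shut between the pads (width 58.7 mm), with the balls in the rear at (320,340). Next I lift, hold and carry.

>>> drive_tool(series=[[[0, 0, -0.008], 0, 0.05], [[0, 0, -0.02], 0, 0.05], [[0, 0, -0.035], 0, 0.05], [[0, 0, -0.05], 0, 0.05], [[0, 0, -0.065], 0, 0.05], [[0, 0, -0.08], 0, 0.05], [[0, 0, -0.09], 0, 0.05], [[0, 0, -0.095], 0, 0.05], [[0, 0, -0.095], 0, 0.05], [[0, 0, -0.095], 0, 0.05], [[0, 0, -0.095], 0, 0.05]])

```text
time_s: 6.95
position: [0.4434, -0.1975, 0.0535]
tool_rot: [[0.991, 0.131, -0.001], [0.131, -0.991, 0.001], [-0.001, -0.001, -1.0]]
ft_force: [1.0, -0.1, -3.0]
grip_width: 0.0584
gripper_force: 33.3
```

>>> drive_tool(series=[[[0.002, -0.008, 0], -3, 0.05], [[0.005, -0.024, 0], -9, 0.05], [[0.01, -0.045, 0], -16, 0.05], [[0.015, -0.067, 0], -23, 0.05], [[0.02, -0.089, 0], -30, 0.05], [[0.025, -0.111, 0], -37, 0.05], [[0.03, -0.133, 0], -44, 0.05], [[0.035, -0.155, 0], -51, 0.05], [[0.04, -0.177, 0], -58, 0.05], [[0.045, -0.199, 0], -65, 0.05], [[0.05, -0.22, 0], -71, 0.05], [[0.054, -0.238, 0], -76, 0.05], [[0.057, -0.252, 0], -80, 0.05], [[0.059, -0.26, 0], -82, 0.05], [[0.06, -0.262, 0], -82.5, 0.05], [[0.06, -0.262, 0], -82.5, 0.05], [[0.06, -0.262, 0], -82.5, 0.05]])

```text
time_s: 8.65
position: [0.469, 0.0693, 0.054]
tool_rot: [[0.001, 1.0, -0.0], [1.0, -0.001, -0.0], [-0.0, -0.0, -1.0]]
ft_force: [0.2, 0.5, -2.2]
grip_width: 0.0588
gripper_force: 33.4
```

```bash
python3 - <<'E'
from h import *
for n in("side","scene"):
    d=snap(n)
    if n=="side": cv2.imwrite("pics/s2.png",cv2.resize(d["img"][190:430,190:510],None,fx=2.2,fy=2.2)[:,:,::-1])
E
python3 tips.py
```

```text
8.8 [0.469  0.0694 0.0541] [ 0.7 -0.1 -3.3] 0.05866545317170534 33.36951406672597
bench z 0.0012907501521639136
-1 10876 tip local z [-0.0909 -0.0739 -0.0521] inner y [0.015  0.0272 0.0335]
1 10887 tip local z [-0.0917 -0.0775 -0.0518] inner y [0.015  0.0272 0.0336]
```

View pics/s2.png

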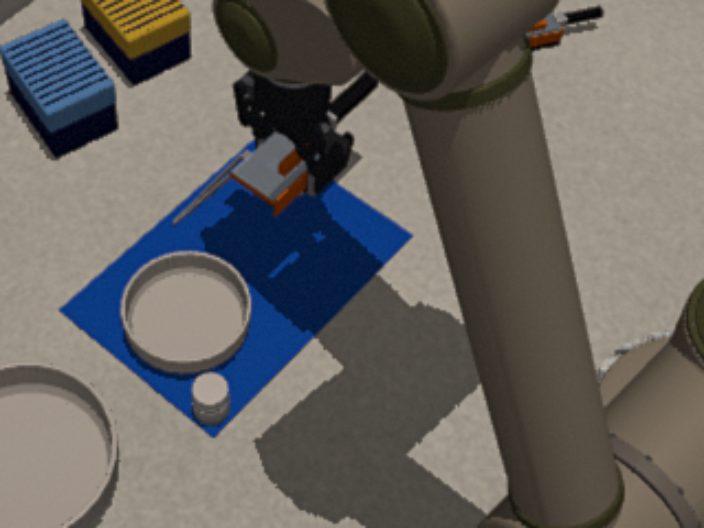

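The scoop hangs level in the gripper above the mat's free half (crop (285,165)), nose towards the dish at (185,310). Lowering.

>>> drive_tool(series=[[[0, 0, 0.015], 0, 0.05], [[0, 0, 0.035], 0, 0.05], [[0, 0, 0.055], 0, 0.05], [[0, 0, 0.07], 0, 0.05], [[0, 0, 0.08], 0, 0.05], [[0, 0, 0.086], 0, 0.05], [[0, 0, 0.09], 0, 0.05], [[0, 0, 0.092], 0, 0.05], [[0, 0, 0.092], 0, 0.05], [[0, 0, 0.092], 0, 0.05]])

```text
time_s: 9.8
position: [0.4693, 0.0698, -0.0375]
tool_rot: [[-0.0, 1.0, 0.001], [1.0, 0.0, -0.0], [-0.0, 0.001, -1.0]]
ft_force: [-0.6, -0.5, -2.5]
grip_width: 0.0587
gripper_force: 33.4
```

>>> drive_tool(series=[[[0, 0, 0.001], 0, 0.05], [[0, 0, 0.001], 0, 0.05]])

```text
time_s: 10.0
position: [0.4693, 0.0698, -0.0377]
tool_rot: [[-0.0, 1.0, 0.001], [1.0, 0.0, -0.0], [-0.0, 0.001, -1.0]]
ft_force: [-2.3, -0.0, 13.2]
grip_width: 0.0585
gripper_force: 37.0
```

>>> drive_tool(series=[[[0, 0, 0.001], 0, 0.05], [[0, 0, 0.001], 0, 0.05]])

```text
time_s: 10.2
position: [0.4694, 0.0698, -0.0378]
tool_rot: [[-0.0, 1.0, 0.002], [1.0, 0.0, -0.0], [-0.0, 0.002, -1.0]]
ft_force: [-5.7, 0.2, 26.2]
grip_width: 0.0584
gripper_force: 39.1
```

Landed. I'll ease back up by 1 mm, then open gently.

>>> drive_tool(series=[[[0, 0, -0.001], 0, 0.05], [[0, 0, -0.0015], 0, 0.055], [[0, 0, -0.0015], 0, 0.059], [[0, 0, -0.0015], 0, 0.061], [[0, 0, -0.0015], 0, 0.063], [[0, 0, -0.0015], 0, 0.066], [[0, 0, -0.0015], 0, 0.07], [[0, 0, -0.0015], 0, 0.076], [[0, 0, -0.0015], 0, 0.08], [[0, 0, -0.0015], 0, 0.08], [[0, 0, -0.0015], 0, 0.08]])

```text
time_s: 11.3
position: [0.4689, 0.0698, -0.0384]
tool_rot: [[0.0, 1.0, 0.0], [1.0, -0.0, -0.0], [-0.0, 0.0, -1.0]]
ft_force: [-0.9, 1.3, 0.6]
grip_width: 0.08
gripper_force: 0.0
```

>>> drive_tool(series=[[[0, 0, -0.01], 0, 0.08], [[0, 0, -0.03], 0, 0.08], [[0, 0, -0.06], 0, 0.08], [[0, 0, -0.09], 0, 0.08], [[0, 0, -0.12], 0, 0.08], [[0, 0, -0.13], 0, 0.08], [[0, 0, -0.13], 0, 0.06]])

```text
time_s: 12.0
position: [0.4695, 0.0698, 0.0929]
tool_rot: [[-0.0, 1.0, 0.003], [1.0, 0.0, -0.0], [-0.0, 0.003, -1.0]]
ft_force: [-0.3, -0.6, -0.6]
grip_width: 0.0673
gripper_force: 0.0
```

```bash
python3 tips.py; python3 -c "
from h import *
cv2.imwrite('pics/w4.png',load('wrist')['img'][:,:,::-1])"
```

```text
12.05 [0.4688 0.0699 0.0916] [-0.6  0.8 -0.5] 0.06108791962755895 0.0
bench z 0.001311835406812234
-1 11043 tip local z [-0.0787 -0.0624  0.0876] inner y [0.015  0.0281 0.0345]
1 11299 tip local z [-0.0801 -0.063  -0.0507] inner y [0.015  0.0274 0.0351]
```

View pics/w4.png

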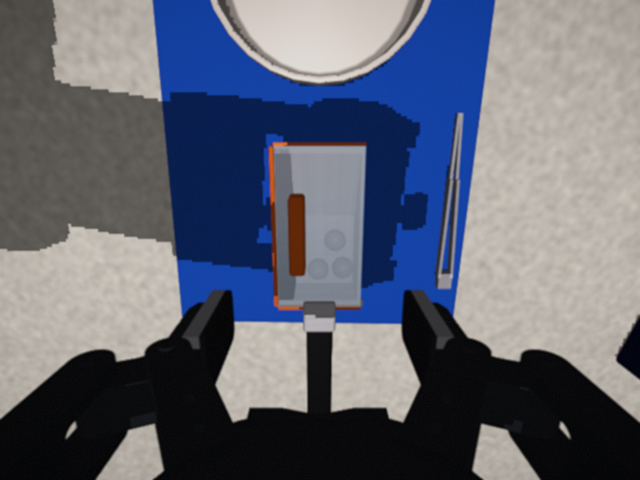

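The scoop stands on the mat, nose to the dish. The tab is at (296,195)–(296,275), the handle axis at u≈319, and the cover looks shut. Now I set the fingers to the pinch opening and measure where the tips are.

>>> drive_tool(series=[[[0, 0, 0], 0, 0.026], [[0, 0, 0], 0, 0.026], [[0, 0, 0], 0, 0.026], [[0, 0, 0], 0, 0.026], [[0, 0, 0], 0, 0.026]])

```text
time_s: 12.55
position: [0.4689, 0.0699, 0.0914]
tool_rot: [[-0.0, 1.0, -0.001], [1.0, 0.0, 0.0], [0.0, -0.001, -1.0]]
ft_force: [-0.0, -0.9, -0.1]
grip_width: 0.0258
gripper_force: 0.0
```

```bash
python3 - <<'E'
from h import *
w=load("wrist");h=hsv(w)
orr=cv2.inRange(h,(3,120,50),(18,255,255))
n,l,st,c=cv2.connectedComponentsWithStats(orr)
for i in range(1,n):
    if st[i,4]>150: print(st[i],c[i].round(1),ray(w,[c[i]],.059).round(4))
print("handle",ray(w,[[319,335],[319,400]],.045).round(4).tolist())
print("cover RL,RR,FL,FR",ray(w,[[277,306],[361,306],[274,144],[366,144]],.043).round(4).tolist())
E
python3 tips.py; python3 - <<'E'
from h import *
w=load("wrist")
from rig import env
o=env.observe();T=np.array(o["tool_rot"]);p=np.array(o["position"])
R=cv2.Rodrigues(w["rvec"])[0];c=-R.T@np.ravel(w["tvec"])
Ki=np.linalg.inv(w["camera_matrix"]);z=w["depth"]
for y in(-.017,-.02,.017,.02):
  # walk down image column where finger front is; report lowest finger point
  best=None
  for v in range(200,420):
    for u in range(200,440):
      pass
V,U=np.mgrid[:480,:640]
P=(np.stack([U,V,np.ones_like(U)],-1)@Ki.T)*z[...,None];L=((c+P@R)-p)@T
k=(w["img"].max(-1)<70)&(z>0)&(abs(L[...,1])<.035)&(L[...,2]<-.03)&(L[...,2]>-.1)&(abs(L[...,0])<.025)&((c+P@R)[...,2]>.075)
for v in range(240,360,6):
    q=L[v][k[v]]
    if len(q)>3: print(v,np.where(k[v])[0][[0,-1]],q.mean(0).round(4),abs(q[:,1]).min().round(4))
cv2.imwrite("pics/w5.png",w["img"][:,:,::-1])
E
```

```text
[269 142  97 164 759] [284.4 199.7] [[0.45   0.0998 0.059 ]]
[ 288  194   17   82 1243] [296.3 234.5] [[0.4566 0.0786 0.059 ]]
handle [[0.4704, 0.0017, 0.045], [0.4704, -0.0524, 0.045]]
cover RL,RR,FL,FR [[0.4416, 0.023, 0.043], [0.4992, 0.0229, 0.043], [0.4432, 0.131, 0.043], [0.4988, 0.1309, 0.043]]
12.6 [0.4689 0.0698 0.0914] [ 0.4 -0.6 -0.9] 0.02634875383038739 0.0
bench z 0.0013005539915588171
-1 13070 tip local z [-0.0899 -0.0789 -0.0446] inner y [0.015  0.0169 0.0239]
1 13246 tip local z [-0.0907 -0.0818 -0.0453] inner y [0.015  0.0171 0.0238]
288 [269 367] [ 0.0109 -0.     -0.0487] 0.0128
294 [267 368] [ 0.0106 -0.0005 -0.0535] 0.0128
300 [250 385] [ 0.009  -0.0002 -0.0554] 0.0127
306 [247 388] [ 0.0087 -0.0002 -0.0596] 0.0127
312 [245 390] [ 0.0085 -0.0001 -0.0638] 0.0127
318 [242 393] [ 0.0082 -0.0004 -0.0675] 0.0127
324 [240 395] [ 0.0082 -0.0002 -0.0716] 0.0128
330 [232 403] [ 0.0103 -0.0002 -0.0791] 0.0127
336 [227 408] [ 0.0099 -0.     -0.0818] 0.0127
342 [196 441] [ 0.0097  0.0007 -0.0849] 0.0128
348 [193 444] [ 0.0092  0.0003 -0.0871] 0.0127
354 [190 448] [ 0.009   0.0004 -0.0899] 0.0127
```

>>> drive_tool(series=[[[0.009, -0.012, 0], 0, 0.026], [[0.009, -0.012, 0.03], 0, 0.026], [[0.009, -0.012, 0.055], 0, 0.026], [[0.009, -0.012, 0.075], 0, 0.026], [[0.009, -0.012, 0.084], 0, 0.026], [[0.009, -0.012, 0.088], 0, 0.026], [[0.009, -0.012, 0.088], 0, 0.022], [[0.009, -0.012, 0.088], 0, 0.018], [[0.009, -0.012, 0.088], 0, 0.014], [[0.009, -0.012, 0.088], 0, 0.011], [[0.009, -0.012, 0.088], 0, 0.008], [[0.009, -0.012, 0.088], 0, 0.006], [[0.009, -0.012, 0.088], 0, 0.006], [[0.009, -0.012, 0.088], 0, 0.006]], newtons=20)

```text
time_s: 14.0
position: [0.4569, 0.0791, 0.0051]
tool_rot: [[-0.0, 1.0, 0.001], [1.0, 0.0, -0.0], [-0.0, 0.001, -1.0]]
ft_force: [-4.3, -0.1, 9.9]
grip_width: 0.0096
gripper_force: 23.3
```

>>> drive_tool(series=[[[0, 0, -0.001], 0, 0.006], [[0, 0, -0.002], 0, 0.006], [[0, 0, -0.002], 0, 0.006]])

```text
time_s: 14.3
position: [0.457, 0.0789, 0.0059]
tool_rot: [[-0.0, 1.0, 0.0], [1.0, 0.0, 0.0], [0.0, 0.0, -1.0]]
ft_force: [0.3, 0.5, -3.0]
grip_width: 0.0097
gripper_force: 21.1
```

Now about −3 N: let me lower by 0.5 mm and slide.

>>> drive_tool(series=[[[0, 0, 0.0005], 0, 0.006], [[0, -0.004, 0.0005], 0, 0.006], [[0, -0.009, 0.0005], 0, 0.006], [[0, -0.014, 0.0005], 0, 0.006], [[0, -0.019, 0.0005], 0, 0.006], [[0, -0.024, 0.0005], 0, 0.006], [[0, -0.029, 0.0005], 0, 0.006], [[0, -0.034, 0.0005], 0, 0.006], [[0, -0.039, 0.0005], 0, 0.006], [[0, -0.043, 0.0005], 0, 0.006], [[0, -0.046, 0.0005], 0, 0.006], [[0, -0.046, 0.0005], 0, 0.006], [[0, -0.046, 0.0005], 0, 0.006]])

```text
time_s: 15.6
position: [0.4111, 0.0788, 0.0052]
tool_rot: [[0.0, 1.0, 0.0], [1.0, -0.0, -0.0], [-0.0, 0.0, -1.0]]
ft_force: [0.8, 1.7, 2.8]
grip_width: 0.0093
gripper_force: 22.1
```

Release, rise and look.

>>> drive_tool(series=[[[0, 0, 0], 0, 0.01], [[0, 0, 0], 0, 0.014], [[0, 0, 0], 0, 0.02], [[0, 0, 0], 0, 0.026], [[0, 0, 0], 0, 0.026], [[0, 0, -0.01], 0, 0.026], [[0, 0, -0.03], 0, 0.03], [[0, 0.02, -0.06], 0, 0.04], [[0, 0.059, -0.09], 0, 0.04], [[0, 0.059, -0.09], 0, 0.04]])

```text
time_s: 16.6
position: [0.4759, 0.0783, 0.0988]
tool_rot: [[0.0, 1.0, 0.011], [1.0, -0.0, -0.001], [-0.001, 0.011, -1.0]]
ft_force: [0.3, 0.1, 0.1]
grip_width: 0.0403
gripper_force: 0.0
```

```bash
python3 tips.py; python3 - <<'E'
from h import *
w=load("wrist");h=hsv(w)
orr=cv2.inRange(h,(3,120,50),(18,255,255))
n,l,st,c=cv2.connectedComponentsWithStats(orr)
for i in range(1,n):
    if st[i,4]>150: print(st[i],c[i].round(1),ray(w,[c[i]],.059).round(4))
cv2.imwrite("pics/w6.png",w["img"][:,:,::-1])
E
```

```text
16.65 [0.4723 0.0786 0.0964] [-0.4 -0.4 -0.7] 0.040215223547964654 0.0
bench z 0.001296451916656477
-1 12719 tip local z [-0.0875 -0.0634 -0.0454] inner y [0.016  0.0174 0.0216]
1 12922 tip local z [-0.0883 -0.0639 -0.0461] inner y [0.015  0.0231 0.0271]
[193 156  93 158 737] [216.1 208.5] [[0.4147 0.102  0.059 ]]
[ 209  207   24   78 1442] [220.9 244.9] [[0.4159 0.0788 0.059 ]]
```

View pics/w6.png

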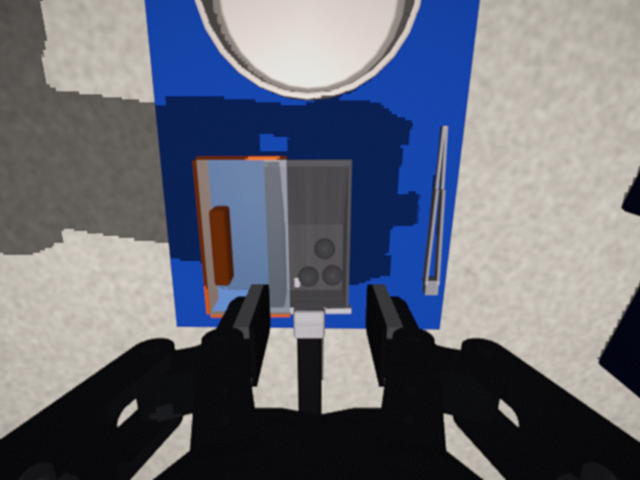

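The cover is open to the left: its tab is at (221,245) and the trough with three balls lies between u=288 and 350. Checking how far it opened.

```bash
python3 - <<'E'
from h import *
w=load("wrist")
h=hsv(w)
print("handle",ray(w,[[310,345],[310.5,405]],.045).round(4).tolist())
r=ray(w,[[209,207],[231,207],[215,285],[233,285],[193,157],[287,157],[352,160],[288,161],[349,308],[289,308]],.043);r[:4]=ray(w,[[209,207],[231,207],[215,285],[233,285]],.059)
print(r.round(4).tolist())
for v in (170,230,300): 
    print(v,w["img"][v,190:360:3].sum(-1).tolist())
    print(h[v,200:240:2,0].tolist())
E
```

```text
handle [[0.4708, -0.0016, 0.045], [0.4708, -0.0535, 0.045]]
[[0.4105, 0.1029, 0.059], [0.4238, 0.1029, 0.059], [0.4102, 0.0518, 0.059], [0.4217, 0.0517, 0.059], [0.3986, 0.1314, 0.043], [0.4573, 0.1313, 0.043], [0.498, 0.1294, 0.043], [0.4578, 0.1288, 0.043], [0.4985, 0.0266, 0.043], [0.4562, 0.0269, 0.043]]
170 [124, 160, 207, 379, 380, 383, 397, 396, 402, 397, 404, 401, 402, 404, 402, 404, 411, 407, 410, 413, 409, 408, 410, 410, 410, 352, 345, 347, 350, 347, 431, 476, 385, 218, 215, 217, 222, 222, 227, 233, 229, 220, 224, 228, 226, 228, 220, 224, 225, 226, 230, 230, 218, 251, 159, 126, 127]
[9, 8, 8, 10, 113, 108, 108, 108, 109, 108, 108, 109, 109, 109, 109, 110, 109, 109, 109, 109]
230 [129, 130, 121, 150, 252, 370, 369, 167, 151, 150, 150, 145, 113, 118, 393, 394, 394, 394, 396, 396, 397, 396, 399, 397, 400, 394, 330, 332, 328, 334, 333, 322, 455, 270, 255, 250, 245, 253, 252, 262, 265, 254, 250, 258, 257, 252, 252, 260, 260, 262, 258, 202, 196, 244, 125, 122, 125]
[11, 9, 13, 10, 10, 9, 10, 11, 10, 11, 11, 11, 11, 11, 11, 156, 109, 108, 108, 109]
300 [266, 269, 269, 271, 266, 339, 316, 349, 346, 394, 443, 443, 441, 440, 218, 34, 32, 34, 121, 169, 167, 171, 173, 38, 31, 25, 44, 300, 300, 298, 303, 298, 404, 354, 195, 197, 195, 193, 194, 194, 196, 197, 194, 199, 195, 194, 200, 200, 198, 201, 200, 192, 244, 275, 265, 269, 271]
[110, 110, 124, 10, 9, 10, 9, 9, 0, 110, 108, 109, 109, 109, 109, 110, 110, 111, 140, 100]
```

The cover is about 42–44 mm open and the scoop has not moved. Next I grip the rear end of the handle hard. Since the tool cannot tilt, I'll later ease the grip so the scoop swings nose down between the pads over the dish.

>>> drive_tool(series=[[[-0.045, 0, 0], 0, 0.04], [[-0.09, 0, 0], 0, 0.04], [[-0.125, 0, 0], 0, 0.04], [[-0.139, 0, 0.03], 0, 0.036], [[-0.139, 0, 0.06], 0, 0.036], [[-0.139, 0, 0.085], 0, 0.036], [[-0.139, 0, 0.098], 0, 0.036], [[-0.139, 0, 0.103], 0, 0.032], [[-0.139, 0, 0.103], 0, 0.028], [[-0.139, 0, 0.103], 0, 0.024], [[-0.139, 0, 0.103], 0, 0.02], [[-0.139, 0, 0.103], 0, 0.017], [[-0.139, 0, 0.103], 0, 0.012], [[-0.139, 0, 0.103], 0, 0.012], [[-0.139, 0, 0.103], 0, 0.012]], newtons=100)

```text
time_s: 18.15
position: [0.4703, -0.0605, -0.0076]
tool_rot: [[-0.0, 1.0, 0.001], [1.0, 0.0, -0.001], [-0.001, 0.001, -1.0]]
ft_force: [-0.3, -2.8, 3.1]
grip_width: 0.0153
gripper_force: 98.9
```

>>> drive_tool(series=[[[0, 0, -0.002], 0, 0.012], [[0, 0, -0.005], 0, 0.012], [[0, 0, -0.008], 0, 0.012], [[0, 0, -0.008], 0, 0.012]])

```text
time_s: 18.55
position: [0.47, -0.0601, 0.0004]
tool_rot: [[-0.0, 1.0, 0.0], [1.0, 0.0, -0.0], [-0.0, 0.0, -1.0]]
ft_force: [0.0, 0.5, -1.8]
grip_width: 0.0149
gripper_force: 98.2
```

```bash
python3 tips.py|head -1; python3 - <<'E'
from h import *
d=snap("side")
w=load("wrist")
a=cv2.resize(d["img"][190:370,190:430],(400,300));b=cv2.resize(w["img"],(400,300))
cv2.imwrite("pics/s3.png",np.hstack([a,b])[:,:,::-1])
E
```

```text
18.6 [ 4.699e-01 -6.010e-02  2.000e-04] [ 0.2 -0.1 -1.8] 0.014819939519728776 98.16052079200745
```

View pics/s3.png

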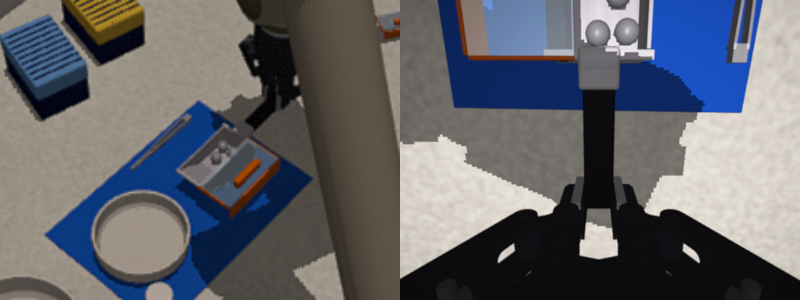

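The left half shows the open scoop with its three balls, still beside the dish. The right half shows the pads holding the end of the handle. From here I measure pitch from depth.

```bash
cat > pitch.py <<'E'
from h import *
from rig import env
def cloud(w):
    R=cv2.Rodrigues(w["rvec"])[0];c=-R.T@np.ravel(w["tvec"]);v,u=np.mgrid[:480,:640];z=w["depth"]
    return c+(np.stack([u,v,np.ones_like(u)],-1)@np.linalg.inv(w["camera_matrix"]).T)*z[...,None]@R
if __name__=="__main__":
    w=snap("wrist");o=env.observe();p=np.array(o["position"])
    print(o["time_s"],p.round(4),np.round(o["ft_force"],1),np.round(o["wrist_torque"],2),o["grip_width"],o["gripper_force"])
    P=cloud(w);m=(w["depth"]>0)&(abs(P[...,0]-p[0])<.006)&(P[...,2]>.02)
    for y in np.arange(.02,.20,.01):
        k=m&(abs(P[...,1]-p[1]-y)<.003)
        if k.sum()>5: print(round(y,2),k.sum(),"top z - tcp z:",(np.percentile(P[k][:,2],[10,50,90])-p[2]).round(4))
E
python3 pitch.py
```

```text
18.7 [ 0.4698 -0.0601  0.    ] [-0.1 -0.7 -2.3] [-0.24  0.02  0.04] 0.015347593090890023 98.16103935241699
0.02 490 top z - tcp z: [0.0522 0.0529 0.0538]
0.03 529 top z - tcp z: [0.052  0.0528 0.0536]
0.04 544 top z - tcp z: [0.0518 0.0527 0.0535]
0.05 590 top z - tcp z: [0.0518 0.0526 0.0533]
0.06 613 top z - tcp z: [0.0516 0.0524 0.0533]
0.07 685 top z - tcp z: [0.0534 0.0543 0.0551]
0.08 728 top z - tcp z: [0.0534 0.0542 0.055 ]
0.09 177 top z - tcp z: [0.022  0.0249 0.0533]
0.1 520 top z - tcp z: [0.0252 0.0268 0.0279]
```

>>> drive_tool(series=[[[0, 0, -0.008], 0, 0.012], [[0, 0, -0.02], 0, 0.012], [[0, 0, -0.035], 0, 0.012], [[0.004, 0, -0.052], 0, 0.012], [[0.012, 0, -0.07], 0, 0.012], [[0.024, 0, -0.088], 0, 0.012], [[0.04, 0, -0.106], 0, 0.012], [[0.057, 0, -0.124], 0, 0.012], [[0.075, 0, -0.142], 0, 0.012], [[0.093, 0, -0.16], 0, 0.012], [[0.111, 0, -0.176], 0, 0.012], [[0.129, 0, -0.188], 0, 0.012], [[0.147, 0, -0.196], 0, 0.012], [[0.163, 0, -0.2], 0, 0.012], [[0.175, 0, -0.2], 0, 0.012], [[0.183, 0, -0.2], 0, 0.012], [[0.186, 0, -0.2], 0, 0.012], [[0.186, 0, -0.2], 0, 0.012], [[0.186, 0, -0.2], 0, 0.012]], newtons=120)

```text
time_s: 20.6
position: [0.4699, 0.1254, 0.1999]
tool_rot: [[0.0, 1.0, -0.0], [1.0, -0.0, -0.0], [-0.0, -0.0, -1.0]]
ft_force: [-0.9, -1.4, -2.9]
grip_width: 0.0147
gripper_force: 117.7
```

```bash
python3 pitch.py
```

```text
20.65 [0.4699 0.1254 0.2   ] [-1.   0.3 -2.2] [-0.25 -0.04 -0.07] 0.014373389318144388 117.71113872528076
0.02 494 top z - tcp z: [0.052  0.0528 0.0536]
0.03 513 top z - tcp z: [0.0518 0.0527 0.0534]
0.04 542 top z - tcp z: [0.0517 0.0525 0.0533]
0.05 591 top z - tcp z: [0.0516 0.0524 0.0532]
0.06 616 top z - tcp z: [0.0514 0.0522 0.053 ]
0.07 690 top z - tcp z: [0.0532 0.0541 0.0549]
0.08 726 top z - tcp z: [0.0531 0.0539 0.0548]
0.09 81 top z - tcp z: [0.0514 0.0523 0.0534]
0.1 621 top z - tcp z: [0.0209 0.0256 0.0274]
0.11 243 top z - tcp z: [0.0114 0.024  0.0259]
0.12 279 top z - tcp z: [0.0104 0.0114 0.0124]
```

Still level over the dish. Easing the grip in steps, 60 N first.

>>> drive_tool(series=[[[0, 0, 0], 0, 0.012], [[0, 0, 0], 0, 0.012], [[0, 0, 0], 0, 0.012]], newtons=50)

```text
time_s: 20.95
position: [0.47, 0.1257, 0.2001]
tool_rot: [[0.0, 1.0, -0.0], [1.0, -0.0, -0.0], [-0.0, -0.0, -1.0]]
ft_force: [0.3, 0.4, -1.6]
grip_width: 0.0142
gripper_force: 117.7
```

>>> drive_tool(series=[[[0, 0, 0], 0, 0.012], [[0, 0, 0], 0, 0.012], [[0, 0, 0], 0, 0.012]], newtons=28)

```text
time_s: 21.25
position: [0.47, 0.1258, 0.2001]
tool_rot: [[0.0, 1.0, 0.0], [1.0, -0.0, 0.0], [0.0, 0.0, -1.0]]
ft_force: [0.0, 0.4, -2.2]
grip_width: 0.0146
gripper_force: 117.7
```

```bash
python3 pitch.py
```

```text
21.3 [0.47   0.1258 0.2001] [ 0.7 -0.5 -2.8] [-0.26 -0.01  0.02] 0.014704029534685395 117.72424936294556
0.02 505 top z - tcp z: [0.0522 0.0528 0.0536]
0.03 517 top z - tcp z: [0.052  0.0526 0.0534]
0.04 545 top z - tcp z: [0.0518 0.0525 0.0533]
0.05 591 top z - tcp z: [0.0516 0.0524 0.0532]
0.06 611 top z - tcp z: [0.0515 0.0522 0.0531]
0.07 691 top z - tcp z: [0.0534 0.0542 0.055 ]
0.08 731 top z - tcp z: [0.0532 0.0541 0.0549]
0.09 76 top z - tcp z: [0.0516 0.0526 0.0535]
0.1 616 top z - tcp z: [0.0213 0.0256 0.0274]
0.11 234 top z - tcp z: [0.0116 0.0242 0.026 ]
0.12 275 top z - tcp z: [0.0105 0.0115 0.0123]
```

The grip only updates with a new opening request; I'll change it slightly.

>>> drive_tool(series=[[[0, 0, 0], 0, 0.0115], [[0, 0, 0], 0, 0.0115], [[0, 0, 0], 0, 0.0115]], newtons=50)

```text
time_s: 21.6
position: [0.47, 0.1258, 0.2001]
tool_rot: [[-0.0, 1.0, 0.0], [1.0, 0.0, 0.0], [0.0, 0.0, -1.0]]
ft_force: [-0.1, 0.1, -2.2]
grip_width: 0.0144
gripper_force: 117.7
```

>>> drive_tool(series=[[[0, 0, 0], 0, 0.0155], [[0, 0, 0], 0, 0.0155]], newtons=40)

```text
time_s: 21.8
position: [0.47, 0.1259, 0.2001]
tool_rot: [[0.0, 1.0, -0.0], [1.0, -0.0, 0.0], [0.0, -0.0, -1.0]]
ft_force: [0.2, -0.0, -1.5]
grip_width: 0.0156
gripper_force: 76.0
```

```bash
python3 pitch.py | awk 'NR<8'
```

```text
21.85 [0.47   0.1258 0.2001] [ 0.5  0.3 -2.4] [-0.22 -0.02  0.  ] 0.015525445659932675 76.00467324256897
0.02 494 top z - tcp z: [0.0523 0.0529 0.0537]
0.03 513 top z - tcp z: [0.0522 0.0529 0.0536]
0.04 530 top z - tcp z: [0.052  0.0528 0.0535]
0.05 597 top z - tcp z: [0.0518 0.0526 0.0534]
0.06 615 top z - tcp z: [0.0517 0.0525 0.0533]
0.07 692 top z - tcp z: [0.0535 0.0543 0.0552]
```

Position control of the force works. Continue by 0.5 mm.

>>> drive_tool(series=[[[0, 0, 0], 0, 0.0162], [[0, 0, 0], 0, 0.0162]], newtons=20)

```text
time_s: 22.05
position: [0.47, 0.1258, 0.2001]
tool_rot: [[0.0, 1.0, -0.0], [1.0, -0.0, 0.0], [0.0, -0.0, -1.0]]
ft_force: [0.6, 0.0, -2.1]
grip_width: 0.0158
gripper_force: 55.0
```

>>> drive_tool(series=[[[0, 0, 0], 0, 0.0166], [[0, 0, 0], 0, 0.0166]])

```text
time_s: 22.25
position: [0.47, 0.1259, 0.2001]
tool_rot: [[-0.0, 1.0, 0.0], [1.0, 0.0, 0.0], [0.0, 0.0, -1.0]]
ft_force: [0.5, -0.3, -1.7]
grip_width: 0.0168
gripper_force: 42.9
```

```bash
python3 pitch.py | awk 'NR<8'
```

```text
22.3 [0.47   0.1258 0.2001] [ 0.4 -0.  -1.9] [-0.23  0.01  0.01] 0.01699154162504891 42.91709125041962
0.02 498 top z - tcp z: [0.0524 0.0532 0.0539]
0.03 519 top z - tcp z: [0.0522 0.0531 0.0538]
0.04 534 top z - tcp z: [0.0521 0.0529 0.0537]
0.05 595 top z - tcp z: [0.0519 0.0527 0.0535]
0.06 622 top z - tcp z: [0.0518 0.0526 0.0534]
0.07 692 top z - tcp z: [0.0537 0.0544 0.0552]
```

>>> drive_tool(series=[[[0, 0, 0], 0, 0.017], [[0, 0, 0], 0, 0.017]])

```text
time_s: 22.5
position: [0.47, 0.1258, 0.2001]
tool_rot: [[0.0, 1.0, 0.0], [1.0, -0.0, 0.0], [0.0, 0.0, -1.0]]
ft_force: [0.5, 0.4, -2.6]
grip_width: 0.0169
gripper_force: 30.7
```

>>> drive_tool(series=[[[0, 0, 0], 0, 0.0173], [[0, 0, 0], 0, 0.0173]])

```text
time_s: 22.7
position: [0.47, 0.1259, 0.2001]
tool_rot: [[0.0, 1.0, 0.0], [1.0, -0.0, 0.0], [0.0, 0.0, -1.0]]
ft_force: [0.3, 1.2, -2.0]
grip_width: 0.0173
gripper_force: 21.4
```

```bash
python3 pitch.py | awk 'NR<8'
```

```text
22.75 [0.47   0.1258 0.2001] [-0.4 -0.3 -1.5] [-0.15 -0.05 -0.02] 0.01710950059256188 21.43609642982483
0.02 487 top z - tcp z: [0.0501 0.0509 0.0517]
0.03 529 top z - tcp z: [0.0488 0.0496 0.0505]
0.04 539 top z - tcp z: [0.0475 0.0484 0.0492]
0.05 552 top z - tcp z: [0.0463 0.0471 0.0479]
0.06 571 top z - tcp z: [0.0449 0.0458 0.0467]
0.07 624 top z - tcp z: [0.0457 0.0466 0.0474]
```

It is slipping: about 7° nose down at 21 N. Wait and see how fast it goes.

>>> drive_tool(series=[[[0, 0, 0], 0, 0.0173], [[0, 0, 0], 0, 0.0173], [[0, 0, 0], 0, 0.0173]])

```text
time_s: 23.05
position: [0.4699, 0.1258, 0.2001]
tool_rot: [[0.0, 1.0, -0.0], [1.0, -0.0, -0.0], [-0.0, -0.0, -1.0]]
ft_force: [-0.5, 0.8, -2.1]
grip_width: 0.0179
gripper_force: 21.1
```

```bash
python3 pitch.py | awk 'NR<6'
```

```text
23.1 [0.4699 0.1258 0.2001] [-0.5  0.3 -1.9] [-0.24 -0.01  0.01] 0.017443044222753185 21.0237917304039
0.02 511 top z - tcp z: [0.0348 0.0369 0.0388]
0.03 467 top z - tcp z: [0.027  0.0289 0.0311]
0.04 413 top z - tcp z: [0.0189 0.021  0.0232]
0.05 382 top z - tcp z: [0.0118 0.0133 0.015 ]
```

>>> drive_tool(series=[[[0, 0, 0], 0, 0.0173], [[0, 0, 0], 0, 0.0173], [[0, 0, 0], 0, 0.0173]])

```text
time_s: 23.4
position: [0.47, 0.1259, 0.2001]
tool_rot: [[-0.0, 1.0, 0.0], [1.0, 0.0, 0.0], [0.0, 0.0, -1.0]]
ft_force: [-0.6, 0.3, -3.4]
grip_width: 0.0172
gripper_force: 21.0
```

```bash
python3 pitch.py | awk 'NR<9'
```

```text
23.45 [0.47   0.1258 0.2001] [-0.  -0.1 -2.9] [-0.23 -0.05  0.03] 0.017348307149222045 21.029943823814392
0.02 513 top z - tcp z: [0.0334 0.0356 0.0377]
0.03 457 top z - tcp z: [0.0249 0.0271 0.0294]
0.04 414 top z - tcp z: [0.0164 0.0185 0.0208]
0.05 362 top z - tcp z: [0.0098 0.0109 0.0124]
0.06 359 top z - tcp z: [0.0022 0.0044 0.0064]
0.07 213 top z - tcp z: [-0.0613 -0.0589 -0.003 ]
0.08 190 top z - tcp z: [-0.0686 -0.0671 -0.0653]
```

>>> drive_tool(series=[[[0, 0, 0], 0, 0.0175], [[0, 0, 0], 0, 0.0175], [[0, 0, 0], 0, 0.0175]])

```text
time_s: 23.75
position: [0.47, 0.1258, 0.2001]
tool_rot: [[-0.0, 1.0, 0.0], [1.0, 0.0, -0.0], [-0.0, 0.0, -1.0]]
ft_force: [0.4, 0.0, -2.5]
grip_width: 0.0176
gripper_force: 14.7
```

```bash
python3 pitch.py | awk 'NR<7'
```

```text
23.8 [0.47   0.1258 0.2001] [-0.1 -0.3 -2.2] [-0.2  -0.02  0.03] 0.017443014494218756 14.662385433912277
0.02 502 top z - tcp z: [0.0195 0.0229 0.0265]
0.03 406 top z - tcp z: [0.0051 0.0085 0.0119]
0.04 322 top z - tcp z: [-0.0061 -0.0033 -0.0018]
0.05 354 top z - tcp z: [-0.0876 -0.0176 -0.0135]
0.06 152 top z - tcp z: [-0.0919 -0.0907 -0.0894]
```

>>> drive_tool(series=[[[0, 0, 0], 0, 0.0177], [[0, 0, 0], 0, 0.0177], [[0, 0, 0], 0, 0.0177]])

```text
time_s: 24.1
position: [0.47, 0.1259, 0.2001]
tool_rot: [[0.0, 1.0, 0.0], [1.0, -0.0, 0.0], [0.0, 0.0, -1.0]]
ft_force: [0.0, 0.2, -1.5]
grip_width: 0.0174
gripper_force: 8.6
```

```bash
python3 pitch.py | awk 'NR<7'
```

```text
24.15 [0.47   0.1258 0.2001] [ 0.4 -0.1 -1.9] [-0.1  -0.02  0.05] 0.017646415420604664 8.581636101007462
0.02 471 top z - tcp z: [-0.0028  0.0037  0.009 ]
0.03 480 top z - tcp z: [-0.1029 -0.0188 -0.0117]
0.04 143 top z - tcp z: [-0.1103 -0.1086 -0.1067]
0.05 123 top z - tcp z: [-0.1164 -0.114  -0.1038]
0.06 130 top z - tcp z: [-0.1233 -0.1216 -0.1058]
```

```bash
cat > balls.py <<'E'
from h import *
from pitch import cloud
for n in("side","scene"):
    d=snap(n);P=cloud(d)
    g=cv2.cvtColor(d["img"],cv2.COLOR_RGB2GRAY)
    k=(np.hypot(P[...,0]-.471,P[...,1]-.229)<.056)&(P[...,2]<.06)&(d["depth"]>0)
    h=P[...,2]
    m=(k&(h>.0145)).astype(np.uint8)
    nn,l,st,c=cv2.connectedComponentsWithStats(m)
    print(n,k.sum(),"floor z",np.median(h[k]).round(4),"gray",np.median(g[k]))
    for i in range(1,nn):
        if st[i,4]>4: 
            q=P[l==i];print("  ",st[i].tolist(),c[i].round(1),q.mean(0).round(3),q[:,2].max().round(3),g[l==i].mean().round())
E
python3 balls.py
```

```text
side 1492 floor z 0.0103 gray 156.0
   [278, 312, 4, 3, 7] [279.6 313.1] [0.5   0.183 0.017] 0.019 85.0
   [257, 319, 8, 6, 37] [260.7 321.5] [0.514 0.23  0.023] 0.032 96.0
   [264, 334, 8, 9, 43] [267.5 338.7] [0.472 0.253 0.022] 0.029 102.0
scene 497 floor z 0.008 gray 144.0
   [406, 233, 5, 4, 19] [407.9 234.4] [0.479 0.252 0.021] 0.026 110.0
```

>>> drive_tool(series=[[[0, 0, 0], 0, 0.0178], [[0, 0, 0], 0, 0.0178], [[0, 0, 0], 0, 0.0178], [[0, 0, 0], 0, 0.0178]])

```text
time_s: 24.65
position: [0.4699, 0.1258, 0.2001]
tool_rot: [[0.0, 1.0, -0.0], [1.0, -0.0, 0.0], [0.0, -0.0, -1.0]]
ft_force: [-0.6, 0.9, -2.3]
grip_width: 0.018
gripper_force: 5.6
```

```bash
python3 pitch.py | awk 'NR<7'; sed -i 's/<.056/<.060/' balls.py; python3 balls.py; python3 - <<'E'
from h import *
d=load("side");g=cv2.cvtColor(d["img"],cv2.COLOR_RGB2GRAY);print(g[302:328,266:300])
E
```

```text
24.7 [0.4699 0.1258 0.2001] [ 0.2  0.4 -1.9] [-0.05 -0.03  0.05] 0.017591077342673084 5.6196510046720505
0.02 488 top z - tcp z: [-0.1139 -0.019  -0.0131]
0.03 110 top z - tcp z: [-0.1239 -0.1211 -0.1105]
0.04 134 top z - tcp z: [-0.1328 -0.1302 -0.1131]
0.12 43 top z - tcp z: [-0.1791 -0.1776 -0.1755]
0.13 82 top z - tcp z: [-0.1774 -0.1754 -0.1738]
side 1834 floor z 0.0108 gray 125.5
   [258, 305, 44, 29, 185] [282.9 313.8] [0.489 0.183 0.025] 0.043 79.0
   [252, 319, 5, 5, 9] [254.  321.4] [0.528 0.238 0.018] 0.024 125.0
   [258, 319, 7, 7, 39] [260.9 321.7] [0.514 0.23  0.022] 0.029 93.0
   [264, 336, 8, 7, 39] [267.7 338.8] [0.471 0.253 0.023] 0.031 100.0
scene 726 floor z 0.0086 gray 123.0
   [380, 217, 32, 14, 117] [391.2 222.2] [0.424 0.209 0.026] 0.042 91.0
   [410, 219, 3, 3, 5] [411.  219.8] [0.426 0.266 0.035] 0.039 97.0
   [412, 226, 5, 2, 5] [414.  226.4] [0.436 0.275 0.019] 0.025 105.0
   [406, 233, 5, 5, 18] [408.  234.4] [0.478 0.252 0.02 ] 0.026 111.0
[[ 54  54  52  54  55  55  50  32  23  28  25  23  23  23  25  26  25  25
   25  26  27  25  38  54  69  71  72  73 
[... 2850 characters left out ...]
  90  75  78  79  81  79  80  81  82  81  82  82  79  82  81  78  79
   83  80  81  80  81  82  80  80  79  82  79  80  76  78  76  66]
 [164 147  89  73  78  80  81  81  83  80  82  81  80  80  80  80  81  81
   81  78  80  82  81  81  80  81  81  78  78  78  91 104  80  75]
 [163 160 147  91  83  77  79  80  80  80  79  80  80  81  79  82  79  81
   81  81  80  81  81  79  81  82  80  78  77  97 155 143 112 105]
 [157 161 160 153 149  90  73  79  81  80  82  80  81  80  81  83  82  79
   80  81  82  80  81  80  80  79  79  78  98 153 165 155 121 112]
 [158 158 160 160 162 148  90  74  78  77  80  80  81  82  81  80  82  81
   80  81  80  81  81  81  82  82  79  93 151 165 163 161 143 111]]
```

```bash
cat > wb.py <<'E'
from h import *
from pitch import cloud
d=snap("wrist");P=cloud(d)
k=(np.hypot(P[...,0]-.471,P[...,1]-.229)<.060)&(d["depth"]>0)
m=(k&(P[...,2]>.0145)&(P[...,2]<.032)).astype(np.uint8)
n,l,st,c=cv2.connectedComponentsWithStats(m)
print(k.sum(),"floor",np.median(P[k][:,2]).round(4),"y range seen",P[k][:,1].min().round(3),P[k][:,1].max().round(3))
for i in range(1,n):
    if st[i,4]>15: q=P[l==i];print(st[i].tolist(),q.mean(0).round(3),q[:,2].max().round(3),d["img"][l==i].mean(0).round())
E
python3 wb.py
```

```text
14532 floor 0.0105 y range seen 0.169 0.289
[313, 52, 17, 20, 270] [0.473 0.253 0.024] 0.028 [108. 106. 109.]
[360, 81, 18, 19, 262] [0.516 0.229 0.023] 0.028 [110. 108. 111.]
[254, 89, 130, 69, 688] [0.467 0.188 0.02 ] 0.032 [80. 75. 72.]
```

Two balls are certain; the third is hidden. I'll tighten, give a small shake, then raise slightly and look again.

>>> drive_tool(series=[[[0, 0, 0], 0, 0.0168], [[0, 0, 0], 0, 0.0168], [[0.006, 0, 0], 0, 0.0168], [[0, 0, 0], 0, 0.0168], [[0.006, 0, 0], 0, 0.0168], [[0, 0, 0], 0, 0.0168], [[0, 0, -0.012], 0, 0.0168], [[0, 0, -0.025], 0, 0.0168], [[0, 0, -0.035], 0, 0.0168], [[0, 0, -0.035], 0, 0.0168]], newtons=40)

```text
time_s: 25.85
position: [0.4705, 0.1257, 0.2363]
tool_rot: [[0.0, 1.0, 0.003], [1.0, -0.0, 0.0], [0.0, 0.003, -1.0]]
ft_force: [0.9, -0.3, -1.9]
grip_width: 0.0174
gripper_force: 23.1
```

```bash
python3 wb.py; python3 balls.py; python3 - <<'E'
from h import *
from pitch import cloud
d=load("wrist");P=cloud(d)
# circles in trough region: gray discs near the scoop
g=cv2.cvtColor(d["img"],cv2.COLOR_RGB2GRAY)
k=(abs(P[...,0]-.47)<.03)&(P[...,1]>.13)&(P[...,1]<.22)&(P[...,2]>.06)&(P[...,2]<.25)&(d["depth"]>0)
v,u=np.where(k);print("scoop px",u.min(),u.max(),v.min(),v.max())
c=cv2.HoughCircles(cv2.medianBlur(g,3),cv2.HOUGH_GRADIENT,1,12,param1=60,param2=14,minRadius=6,maxRadius=18)
for x,y,r in (c[0] if c is not None else []):
    p=P[int(y),int(x)]
    if .12<p[1]<.3 and abs(p[0]-.47)<.065: print((x,y,r),p.round(3),g[int(y),int(x)])
E
```

```text
11945 floor 0.0105 y range seen 0.169 0.289
[312, 59, 16, 18, 223] [0.473 0.252 0.024] 0.027 [106. 104. 107.]
[355, 85, 16, 17, 210] [0.516 0.229 0.023] 0.027 [107. 104. 107.]
[260, 104, 115, 51, 512] [0.468 0.187 0.02 ] 0.032 [74. 69. 67.]
side 1826 floor z 0.0108 gray 121.0
   [261, 305, 41, 25, 170] [283.4 313. ] [0.489 0.181 0.026] 0.048 79.0
   [260, 308, 5, 4, 9] [262.1 309.4] [0.527 0.21  0.036] 0.041 78.0
   [257, 311, 3, 5, 5] [258. 313.] [0.53  0.221 0.031] 0.042 85.0
   [253, 319, 4, 3, 5] [254.8 320.2] [0.53  0.234 0.017] 0.02 120.0
   [258, 319, 7, 7, 36] [260.8 321.6] [0.514 0.23  0.022] 0.028 95.0
   [264, 336, 8, 7, 40] [267.5 339. ] [0.471 0.254 0.023] 0.031 98.0
scene 733 floor z 0.0084 gray 122.0
   [380, 216, 30, 15, 128] [392.1 221.9] [0.424 0.211 0.027] 0.041 93.0
   [411, 222, 7, 9, 12] [414.2 225.8] [0.436 0.276 0.021] 0.034 101.0
   [406, 233, 5, 5, 20] [407.8 234.6] [0.479 0.252 0.02 ] 0.027 110.0
scoop px 266 367 155 261
(np.float32(319.5), np.float32(67.5), np.float32(8.0)) [0.472 0.253 0.025] 154
(np.float32(305.5), np.float32(175.5), np.float32(9.6)) [0.461 0.161 0.129] 61
(np.float32(285.5), np.float32(130.5), np.float32(17.3)) [0.437 0.194 0.009] 84
(np.float32(363.5), np.float32(93.5), np.float32(8.2)) [0.516 0.229 0.027] 141
```

Two balls are in the dish, and a ball-sized circle inside the scoop at (305,175) suggests the third is still on the ramp. I'll lower, loosen further and shake.

>>> drive_tool(series=[[[0, 0, 0.015], 0, 0.0168], [[0, 0, 0.03], 0, 0.0168], [[0, 0, 0.033], 0, 0.0175], [[0, 0, 0.033], 0, 0.0178], [[0, 0, 0.033], 0, 0.0179], [[0, 0, 0.033], 0, 0.0179], [[0.012, 0, 0.033], 0, 0.0179], [[0, 0, 0.033], 0, 0.0179], [[0, 0, 0.033], 0, 0.0179], [[0.012, 0, 0.033], 0, 0.0179], [[0, 0, 0.033], 0, 0.0179], [[0, 0, 0.033], 0, 0.0179]], newtons=20)

```text
time_s: 27.2
position: [0.47, 0.1256, 0.2021]
tool_rot: [[0.0, 1.0, -0.0], [1.0, -0.0, -0.0], [-0.0, -0.0, -1.0]]
ft_force: [0.3, -0.0, -1.8]
grip_width: 0.0182
gripper_force: 2.7
```

```bash
cat > wc.py <<'E'
from h import *
from pitch import cloud
d=load("wrist");P=cloud(d);g=cv2.cvtColor(d["img"],cv2.COLOR_RGB2GRAY)
c=cv2.HoughCircles(cv2.medianBlur(g,3),cv2.HOUGH_GRADIENT,1,12,param1=60,param2=13,minRadius=6,maxRadius=14)
for x,y,r in (c[0] if c is not None else []):
    p=P[int(y),int(x)]
    if .12<p[1]<.3 and abs(p[0]-.47)<.065:
        x,y=int(x),int(y);print((x,y,float(r)),p.round(3),"rgb",d["img"][y,x],"z nearby",P[y,x-16:x+17:4,2].round(3),P[y-16:y+17:4,x,2].round(3))
E
python3 wb.py;python3 wc.py; python3 pitch.py|head -4
```

```text
14306 floor 0.0105 y range seen 0.17 0.289
[313, 52, 17, 20, 269] [0.473 0.252 0.024] 0.027 [108. 105. 109.]
[254, 79, 129, 79, 690] [0.467 0.189 0.02 ] 0.032 [80. 75. 73.]
[360, 81, 17, 19, 257] [0.516 0.229 0.023] 0.027 [111. 108. 111.]
(306, 193, 9.600000381469727) [0.461 0.146 0.09 ] rgb [66 64 68] z nearby [0.106 0.105 0.105 0.091 0.09  0.088 0.088 0.071 0.074] [0.004 0.063 0.085 0.089 0.09  0.091 0.089 0.08  0.084]
(320, 61, 9.399999618530273) [0.472 0.253 0.026] rgb [154 151 158] z nearby [0.009 0.011 0.009 0.025 0.026 0.024 0.023 0.011 0.01 ] [0.01  0.012 0.023 0.026 0.026 0.025 0.021 0.01  0.011]
(368, 89, 8.199999809265137) [0.515 0.23  0.026] rgb [148 146 152] z nearby [0.011 0.011 0.021 0.026 0.026 0.026 0.022 0.011 0.015] [0.009 0.01  0.022 0.027 0.026 0.024 0.023 0.011 0.01 ]
(234, 198, 7.400000095367432) [0.414 0.151 0.14 ] rgb [183  79  16] z nearby [0.005 0.114 0.117 0.139 0.14  0.138 0.138 0.125 0.117] [0.13  0.14  0.14  0.14  0.14  0.14  0.139 0.138 0.145]
(294, 141, 7.099999904632568) [0.447 0.184 0.011] rgb [210 211 216] z nearby [0.021 0.016 0.013 0.009 0.011 0.01  0.012 0.009 0.009] [0.011 0.011 0.01  0.01  0.011 0.011 0.015 0.041 0.041]
27.3 [0.47   0.1258 0.2021] [ 0.9  1.  -1.7] [-0.02 -0.09 -0.01] 0.01782973202536673 2.9097459465265274
0.02 135 top z - tcp z: [-0.1386 -0.1357 -0.1158]
0.04 37 top z - tcp z: [-0.1629 -0.1618 -0.1613]
0.12 38 top z - tcp z: [-0.1813 -0.1797 -0.1779]
```

The third ball is confirmed on the ramp at (0.461,0.146,0.09), near the edge of the cover. A sideways and vertical shake with a firmer grip may free it.

>>> drive_tool(series=[[[0, 0, 0], 0, 0.0172], [[0, 0, 0], 0, 0.0172], [[0, 0.015, 0], 0, 0.0172], [[0, 0.015, 0], 0, 0.0172], [[0, 0, 0], 0, 0.0172], [[0, 0.015, 0], 0, 0.0172], [[0, 0, -0.015], 0, 0.0172], [[0, 0, 0], 0, 0.0172], [[0, 0, -0.015], 0, 0.0172], [[0, 0, 0], 0, 0.0172], [[0, 0, 0], 0, 0.0172]], newtons=40)

```text
time_s: 28.4
position: [0.4688, 0.1259, 0.201]
tool_rot: [[0.0, 1.0, -0.003], [1.0, -0.0, -0.0], [-0.0, -0.003, -1.0]]
ft_force: [0.5, -0.0, -2.2]
grip_width: 0.0174
gripper_force: 14.7
```

```bash
python3 wb.py;python3 wc.py; python3 pitch.py|head -3; python3 - <<'E'
from h import *
from pitch import cloud
d=load("wrist");P=cloud(d);h=hsv(d)
# pitch from tab top plane & handle: fit line to dark handle pixels x~.47
k=(d["depth"]>0)&(abs(P[...,0]-.47)<.004)&(P[...,1]>.12)&(P[...,1]<.2)&(P[...,2]>.05)
q=P[k][:,1:];q=q[np.argsort(-q[:,1])]
for z in np.arange(.26,.05,-.01):
    s=q[abs(q[:,1]-z)<.003]
    if len(s): print(z.round(2),len(s),"y max",np.percentile(s[:,0],95).round(4))
E
```

```text
14402 floor 0.0105 y range seen 0.169 0.289
[314, 53, 18, 19, 269] [0.473 0.252 0.024] 0.028 [108. 106. 109.]
[256, 80, 131, 78, 704] [0.468 0.19  0.02 ] 0.032 [81. 76. 73.]
[362, 81, 17, 19, 253] [0.516 0.229 0.024] 0.028 [110. 107. 111.]
(370, 89, 8.399999618530273) [0.515 0.23  0.027] rgb [148 144 151] z nearby [0.01  0.011 0.021 0.026 0.027 0.027 0.024 0.011 0.017] [0.011 0.012 0.02  0.025 0.027 0.025 0.024 0.009 0.01 ]
(322, 61, 9.399999618530273) [0.472 0.253 0.026] rgb [155 153 159] z nearby [0.012 0.011 0.011 0.025 0.026 0.025 0.024 0.01  0.01 ] [0.01  0.011 0.021 0.026 0.026 0.026 0.024 0.011 0.011]
(233, 200, 10.0) [0.412 0.15  0.137] rgb [187  81  19] z nearby [0.004 0.107 0.109 0.137 0.137 0.138 0.135 0.124 0.109] [0.125 0.133 0.138 0.138 0.137 0.137 0.136 0.136 0.141]
28.5 [0.4695 0.1259 0.2021] [ 0.1 -0.7 -0.9] [-0.08 -0.04  0.03] 0.017485648005704693 14.678819328546524
0.02 99 top z - tcp z: [-0.1408 -0.1382 -0.1362]
0.04 41 top z - tcp z: [-0.1627 -0.1617 -0.1608]
0.25 186 y max 0.1274
0.24 152 y max 0.1288
0.23 130 y max 0.1303
0.22 113 y max 0.1317
0.21 94 y max 0.1331
0.2 80 y max 0.1343
0.19 68 y max 0.1359
0.18 97 y max 0.1392
0.17 59 y max 0.1406
0.09 26 y max 0.1246
0.08 70 y max 0.1327
0.07 70 y max 0.1421
0.06 15 y max 0.148
```

```bash
python3 - <<'E'
from h import *
from pitch import cloud
d=load("wrist");P=cloud(d);ok=d["depth"]>0
for x in np.arange(.444,.500,.004):
    r=[]
    for z in np.arange(.13,.05,-.01):
        s=P[ok&(abs(P[...,0]-x)<.002)&(abs(P[...,2]-z)<.003)&(P[...,1]>.1)&(P[...,1]<.2)][:,1]
        r.append(round(float(np.median(s)),3) if len(s)>2 else None)
    print(x.round(3),r)
# dish near-side: heights map over dish, coarse
k=ok&(np.hypot(P[...,0]-.471,P[...,1]-.229)<.066)&(P[...,2]<.045)
for y in np.arange(.165,.295,.01):
    print(y.round(3),[ (lambda s: round(float(np.median(s))*1000) if len(s)>2 else -1)(P[k&(abs(P[...,0]-x)<.005)&(abs(P[...,1]-y)<.005)][:,2]) for x in np.arange(.41,.535,.01)])
E
```

```text
0.444 [0.142, 0.143, 0.145, 0.146, 0.148, 0.149, 0.15, 0.152]
0.448 [0.142, 0.143, 0.145, 0.146, 0.147, 0.149, 0.15, 0.152]
0.452 [0.142, 0.143, 0.144, 0.136, 0.122, 0.132, 0.15, 0.152]
0.456 [0.141, 0.143, None, 0.146, 0.123, 0.131, 0.14, 0.148]
0.46 [None, None, None, None, 0.123, 0.13, 0.14, 0.148]
0.464 [None, None, None, None, 0.123, 0.13, 0.14, 0.147]
0.468 [None, None, None, None, 0.123, 0.13, 0.14, 0.148]
0.472 [None, None, None, None, 0.123, 0.13, 0.139, 0.147]
0.476 [None, None, None, None, 0.123, 0.13, 0.14, 0.147]
0.48 [None, None, None, None, 0.123, 0.131, 0.14, 0.148]
0.484 [None, None, None, None, 0.122, 0.13, 0.14, 0.147]
0.488 [None, None, None, None, 0.121, 0.131, 0.14, 0.147]
0.492 [None, None, None, None, 0.121, 0.131, 0.14, 0.147]
0.496 [0.136, 0.136, 0.13, 0.128, 0.124, 0.132, 0.14, 0.148]
0.165 [-1, -1, -1, -1, 40, 40, 40, 40, 40, -1, -1, -1, -1]
0.175 [-1, -1, 40, 39, 25, 15, 13, 14, 20, 39, 40, -1, -1]
0.185 [-1, 40, 35, 11, 10, 10, 10, 10, 10, 11, 25, 40, -1]
0.195 [-1, 36, 11, 10, 10, 10, 10, 10, 10, 10, 11, 27, 40]
0.205 [40, 14, 10, 10, 10, 10, 10, 10, 10, 10, 10, 11, 38]
0.215 [33, 11, 10, 10, 10, 10, 10, 10, 10, 10, 10, 10, 26]
0.225 [28, 10, 10, 10, 10, 10, 10, 10, 10, 10, 12, 23, 20]
0.235 [26, 10, 10, 10, 10, 10, 10, 10, 10, 10, 11, 22, 19]
0.245 [30, 11, 10, 10, 10, 10, 11, 10, 10, 10, 10, 10, 25]
0.255 [38, 12, 10, 10, 10, 10, 25, 20, 10, 10, 10, 10, 30]
0.265 [40, 26, 10, 10, 10, 10, 10, 10, 10, 10, 10, 19, 40]
0.275 [-1, 38, 21, 11, 10, 10, 10, 10, 10, 11, 16, 34, -1]
0.285 [-1, -1, 38, 26, 15, 11, 11, 11, 13, 23, 34, -1, -1]
```

The visible ramp is now empty, but only two balls show in the dish. Searching for the third.

```bash
python3 balls.py | grep -v XX; python3 - <<'E'
from h import *
from pitch import cloud
for n in("side","scene","wrist"):
    d=load(n);P=cloud(d);ok=d["depth"]>0
    k=ok&(P[...,0]>.3)&(P[...,0]<.62)&(P[...,1]>-.08)&(P[...,1]<.36)&(P[...,2]>.011)&(P[...,2]<.03)&(np.hypot(P[...,0]-.471,P[...,1]-.229)>.07)
    nn,l,st,c=cv2.connectedComponentsWithStats(k.astype(np.uint8))
    for i in range(1,nn):
        if 8<st[i,4]<700: q=P[l==i];print(n,st[i].tolist(),q.mean(0).round(3),np.ptp(q,axis=0).round(3),d["img"][l==i].mean(0).round())
E
```

```text
side 1809 floor z 0.0106 gray 134.0
   [266, 305, 13, 10, 37] [272.9 309.8] [0.513 0.19  0.025] 0.044 81.0
   [278, 305, 21, 16, 89] [288.4 312.5] [0.48  0.174 0.028] 0.044 78.0
   [266, 306, 3, 3, 5] [267.  307.2] [0.523 0.199 0.037] 0.042 80.0
   [256, 313, 9, 3, 12] [260.4 314.3] [0.528 0.216 0.022] 0.035 90.0
   [253, 317, 12, 8, 45] [260.  321.1] [0.517 0.23  0.021] 0.028 100.0
   [298, 321, 4, 6, 9] [299.3 323.3] [0.444 0.177 0.023] 0.036 79.0
   [264, 336, 7, 7, 39] [267.4 339. ] [0.471 0.254 0.023] 0.028 97.0
scene 754 floor z 0.0088 gray 120.0
   [380, 216, 32, 15, 140] [393.  221.6] [0.423 0.214 0.027] 0.04 93.0
   [413, 225, 3, 3, 5] [414.  225.8] [0.435 0.275 0.02 ] 0.024 98.0
   [406, 233, 5, 5, 21] [408.  234.6] [0.479 0.252 0.02 ] 0.024 110.0
side [284, 268, 9, 10, 22] [0.565 0.082 0.013] [0.009 0.033 0.007] [80. 78. 81.]
side [264, 294, 7, 6, 33] [0.554 0.167 0.017] [0.015 0.015 0.013] [97. 93. 95.]
side [278, 375, 16, 8, 63] [0.375 0.3   0.021] [0.026 0.025 0.019] [76. 73. 72.]
scene [411, 214, 12, 9, 42] [0.4   0.29  0.023] [0.024 0.034 0.018] [100.  99.  93.]
scene [378, 252, 6, 5, 18] [0.561 0.166 0.016] [0.017 0.014 0.009] [88. 91. 98.]
wrist [210, 5, 35, 36, 249] [0.396 0.279 0.022] [0.029 0.027 0.019] [58. 56. 61.]
wrist [399, 152, 17, 16, 212] [0.555 0.167 0.017] [0.015 0.014 0.01 ] [ 96.  95. 105.]
wrist [403, 220, 14, 75, 388] [0.566 0.06  0.012] [0.011 0.083 0.003] [113. 113. 125.]
```

The third ball lies on the mat at (0.556,0.167), beside the dish. I'll first roll the scoop back to standing on the mat (lip down, then lay it back), then pick that ball up.

>>> drive_tool(series=[[[-0.014, 0, 0.015], 0, 0.0172], [[-0.028, 0, 0.04], 0, 0.0172], [[-0.03, 0, 0.055], 0, 0.0172], [[-0.048, 0, 0.061], 0, 0.0172], [[-0.067, 0, 0.067], 0, 0.0172], [[-0.082, 0, 0.073], 0, 0.0172], [[-0.097, 0, 0.08], 0, 0.0172], [[-0.111, 0, 0.089], 0, 0.0172], [[-0.124, 0, 0.099], 0, 0.0172], [[-0.136, 0, 0.11], 0, 0.0172], [[-0.148, 0, 0.122], 0, 0.0172], [[-0.158, 0, 0.134], 0, 0.0172], [[-0.158, 0, 0.134], 0, 0.0172]])

```text
time_s: 29.9
position: [0.4702, -0.0337, 0.0679]
tool_rot: [[0.001, 1.0, -0.0], [1.0, -0.001, -0.001], [-0.001, -0.0, -1.0]]
ft_force: [-0.2, -3.0, 3.1]
grip_width: 0.0176
gripper_force: 28.4
```

```bash
python3 pitch.py
```

```text
29.95 [ 0.4704 -0.0331  0.0684] [ 1.1 -2.6  2.1] [-0.26  0.26  0.21] 0.017442139774917053 28.37827185401693
0.02 501 top z - tcp z: [0.0364 0.0381 0.0398]
0.03 474 top z - tcp z: [0.0303 0.0319 0.0336]
0.04 447 top z - tcp z: [0.024  0.0257 0.0274]
0.05 396 top z - tcp z: [0.0188 0.0199 0.0213]
0.06 402 top z - tcp z: [0.014  0.0158 0.0175]
0.07 310 top z - tcp z: [-0.0413  0.0096  0.0115]
0.08 223 top z - tcp z: [-0.0477 -0.0459 -0.0441]
```

It rolls back as planned, about 32° now. Continue to level.

>>> drive_tool(series=[[[-0.009, 0, 0.009], 0, 0.0172], [[-0.017, 0, 0.018], 0, 0.0172], [[-0.024, 0, 0.028], 0, 0.0172], [[-0.031, 0, 0.039], 0, 0.0172], [[-0.036, 0, 0.048], 0, 0.0172], [[-0.04, 0, 0.057], 0, 0.0172], [[-0.043, 0, 0.065], 0, 0.0172], [[-0.046, 0, 0.071], 0, 0.0172], [[-0.046, 0, 0.073], 0, 0.0172], [[-0.046, 0, 0.073], 0, 0.0172]])

```text
time_s: 30.95
position: [0.47, -0.0782, -0.005]
tool_rot: [[-0.0, 1.0, -0.0], [1.0, 0.0, -0.0], [-0.0, -0.0, -1.0]]
ft_force: [-1.1, -1.4, -0.5]
grip_width: 0.0175
gripper_force: 17.3
```

```bash
python3 pitch.py
```

```text
31.0 [ 0.47   -0.0781 -0.0048] [-1.3 -1.2 -0. ] [-0.03  0.14  0.06] 0.01705343868442105 17.22771316766739
0.02 488 top z - tcp z: [0.0508 0.0516 0.0523]
0.03 509 top z - tcp z: [0.0507 0.0514 0.0523]
0.04 538 top z - tcp z: [0.0507 0.0514 0.0523]
0.05 580 top z - tcp z: [0.0506 0.0514 0.0522]
0.06 604 top z - tcp z: [0.0508 0.0519 0.0535]
0.07 655 top z - tcp z: [0.0525 0.0533 0.0541]
0.08 628 top z - tcp z: [0.0521 0.0531 0.054 ]
```

The scoop stands level. Release, rise and go over the ball.

>>> drive_tool(series=[[[0, 0, 0], 0, 0.02], [[0, 0, 0], 0, 0.026], [[0, 0, 0], 0, 0.034], [[0, 0, 0], 0, 0.04], [[0, 0, -0.02], 0, 0.04], [[0, 0, -0.05], 0, 0.04], [[0, 0, -0.08], 0, 0.04], [[0.03, 0.01, -0.1], 0, 0.04], [[0.065, 0.03, -0.1], 0, 0.04], [[0.1, 0.05, -0.1], 0, 0.04], [[0.135, 0.065, -0.1], 0, 0.04], [[0.17, 0.08, -0.1], 0, 0.04], [[0.205, 0.086, -0.1], 0, 0.034], [[0.235, 0.086, -0.1], 0, 0.034], [[0.245, 0.086, -0.1], 0, 0.034], [[0.245, 0.086, -0.1], 0, 0.034]])

```text
time_s: 32.6
position: [0.5557, 0.1676, 0.095]
tool_rot: [[-0.002, 1.0, -0.0], [1.0, 0.002, -0.0], [-0.0, -0.0, -1.0]]
ft_force: [0.5, 0.4, -0.8]
grip_width: 0.0343
gripper_force: 0.0
```

```bash
python3 - <<'E'
from h import *
from pitch import cloud
from rig import env
for n in("wrist","side","scene"):
    d=snap(n);P=cloud(d);ok=d["depth"]>0
    o=env.observe()
    if n=="wrist": print(o["time_s"],np.round(o["position"],4))
    k=ok&(np.hypot(P[...,0]-.556,P[...,1]-.167)<.025)&(P[...,2]>.009)&(P[...,2]<.03)
    nn,l,st,c=cv2.connectedComponentsWithStats(k.astype(np.uint8))
    for i in range(1,nn):
        if st[i,4]>8: q=P[l==i];print(n,st[i].tolist(),q.mean(0).round(4),q[:,2].max().round(4),"centre by ray",ray(d,[c[i]],.013).round(4))
E
```

```text
32.65 [0.5558 0.1666 0.095 ]
wrist [309, 219, 21, 22, 363] [0.5564 0.1679 0.0175] 0.0217 centre by ray [[0.5564 0.1667 0.013 ]]
wrist [329, 249, 6, 10, 47] [0.5659 0.1472 0.0104] 0.0118 centre by ray [[0.5658 0.1481 0.013 ]]
side [264, 294, 7, 7, 34] [0.5543 0.168  0.0166] 0.0248 centre by ray [[0.5562 0.1662 0.013 ]]
scene [378, 252, 6, 5, 19] [0.5622 0.1655 0.0158] 0.0199 centre by ray [[0.5586 0.166  0.013 ]]
```

>>> drive_tool(series=[[[0.003, 0, 0.03], 0, 0.032], [[0.003, 0, 0.06], 0, 0.032], [[0.003, 0, 0.09], 0, 0.032], [[0.003, 0, 0.11], 0, 0.032], [[0.003, 0, 0.122], 0, 0.032], [[0.003, 0, 0.128], 0, 0.032], [[0.003, 0, 0.128], 0, 0.028], [[0.003, 0, 0.128], 0, 0.024], [[0.003, 0, 0.128], 0, 0.02], [[0.003, 0, 0.128], 0, 0.017], [[0.003, 0, 0.128], 0, 0.015], [[0.003, 0, 0.128], 0, 0.012], [[0.003, 0, 0.128], 0, 0.012], [[0.003, 0, 0.128], 0, 0.012]], newtons=20)

```text
time_s: 34.15
position: [0.5563, 0.1699, -0.0325]
tool_rot: [[-0.0, 1.0, 0.001], [1.0, 0.0, 0.0], [0.0, 0.001, -1.0]]
ft_force: [-0.9, 0.5, 4.1]
grip_width: 0.0139
gripper_force: 19.6
```

>>> drive_tool(series=[[[0, 0, -0.01], 0, 0.012], [[0, 0, -0.03], 0, 0.012], [[0, 0, -0.06], 0, 0.012], [[0, 0, -0.09], 0, 0.012], [[0.008, -0.015, -0.1], 0, 0.012], [[0.02, -0.04, -0.1], 0, 0.012], [[0.035, -0.065, -0.1], 0, 0.012], [[0.045, -0.085, -0.1], 0, 0.012], [[0.045, -0.085, -0.1], 0, 0.012], [[0.045, -0.085, -0.1], 0, 0.012]])

```text
time_s: 35.15
position: [0.4702, 0.2151, 0.0669]
tool_rot: [[-0.001, 1.0, -0.001], [1.0, 0.001, -0.0], [-0.0, -0.001, -1.0]]
ft_force: [-0.5, 0.5, -0.1]
grip_width: 0.0141
gripper_force: 19.6
```

```bash
python3 - <<'E'
from h import *
from pitch import cloud
from rig import env
for n in("wrist","side"):
    d=snap(n);P=cloud(d);ok=d["depth"]>0
    if n=="wrist":o=env.observe();p=np.array(o["position"]);print(o["time_s"],p.round(4),o["grip_width"],o["gripper_force"])
    k=ok&(np.hypot(P[...,0]-.556,P[...,1]-.167)<.025)&(P[...,2]>.011)&(P[...,2]<.03)
    print(n,"at old place",k.sum())
    if n=="wrist":
        k=ok&(abs(P[...,0]-p[0])<.007)&(abs(P[...,1]-p[1])<.02)&(P[...,2]>p[2]+.02)&(P[...,2]<p[2]+.07)
        print("between pads",k.sum(),P[k].mean(0).round(4) if k.any() else "")
E
```

```text
35.2 [0.4708 0.2148 0.0669] 0.013914063097821998 19.611420929431915
wrist at old place 5
between pads 1392 [0.4717 0.2152 0.118 ]
side at old place 2
```

The ball is held; lower it into the dish, clear of the others, and let go.

>>> drive_tool(series=[[[0, 0, 0.03], 0, 0.012], [[0, 0, 0.06], 0, 0.012], [[0, 0, 0.078], 0, 0.012], [[0, 0, 0.085], 0, 0.012], [[0, 0, 0.085], 0, 0.012], [[0, 0, 0.085], 0, 0.016], [[0, 0, 0.085], 0, 0.02], [[0, 0, 0.085], 0, 0.026], [[0, 0, 0.085], 0, 0.03], [[0, 0, 0.085], 0, 0.03], [[0, 0, 0.07], 0, 0.03], [[0, 0, 0.04], 0, 0.03], [[0, 0, 0], 0, 0.03], [[0, 0, -0.04], 0, 0.03], [[0, 0, -0.08], 0, 0.03], [[-0.04, 0, -0.1], 0, 0.03], [[-0.08, 0, -0.1], 0, 0.03], [[-0.08, 0, -0.1], 0, 0.03]])

```text
time_s: 37.05
position: [0.4712, 0.1317, 0.1679]
tool_rot: [[0.004, 1.0, 0.001], [1.0, -0.004, -0.001], [-0.001, 0.001, -1.0]]
ft_force: [-0.7, 0.7, -0.4]
grip_width: 0.0299
gripper_force: 0.0
```

```bash
python3 wb.py; python3 - <<'E'
from h import *
from pitch import cloud
d=load("wrist");P=cloud(d);ok=d["depth"]>0
s=snap("side");Q=cloud(s);
# dish rim centre
k=ok&(abs(P[...,2]-.040)<.002)&(abs(np.hypot(P[...,0]-.471,P[...,1]-.229)-.064)<.012)
print("rim",k.sum(),cv2.minEnclosingCircle(np.float32(P[k][:,:2])), "rim tilt fit",np.linalg.lstsq(np.c_[P[k][:,:2],np.ones(k.sum())],P[k][:,2],rcond=None)[0].round(4))
for n,C,D in(("wrist",P,ok),("side",Q,s["depth"]>0)):
    m=D&(C[...,0]>.475)&(C[...,0]<.5)&(C[...,1]>.0)&(C[...,1]<.12)&(C[...,2]>.036)&(C[...,2]<.05)
    q=C[m];print(n,"scoop rim",m.sum(),q.min(0).round(3),q.max(0).round(3),(np.linalg.lstsq(np.c_[q[:,:2],np.ones(len(q))],q[:,2],rcond=None)[0].round(3)) if len(q)>9 else "")
E
```

```text
17359 floor 0.0105 y range seen 0.169 0.289
[310, 52, 19, 22, 328] [0.473 0.252 0.024] 0.027 [105. 103. 106.]
[362, 84, 19, 20, 306] [0.516 0.229 0.024] 0.028 [106. 103. 107.]
[245, 90, 3, 11, 18] [0.412 0.228 0.016] 0.018 [95. 89. 86.]
[384, 93, 5, 17, 25] [0.53  0.223 0.016] 0.017 [121. 114. 109.]
[247, 102, 139, 66, 871] [0.468 0.187 0.02 ] 0.032 [77. 72. 69.]
[309, 107, 18, 20, 288] [0.472 0.211 0.024] 0.028 [55. 53. 55.]
rim 2657 ((0.47106513381004333, 0.2318398654460907), 0.06587550044059753) rim tilt fit [-0.0005 -0.0011  0.0405]
wrist scoop rim 619 [0.476 0.    0.036] [0.499 0.107 0.049] [-0.059 -0.019  0.07 ]
side scoop rim 93 [0.475 0.    0.036] [0.499 0.108 0.049] [-0.121 -0.02   0.101]
```

All three balls are in the dish. Last check that the scoop stands flat.

>>> drive_tool(series=[[[-0.04, 0, -0.03], 0, 0.03], [[-0.08, 0, -0.03], 0, 0.03], [[-0.09, 0, -0.03], 0, 0.03], [[-0.09, 0, -0.03], 0, 0.03]])

```text
time_s: 37.55
position: [0.471, 0.0448, 0.1968]
tool_rot: [[0.001, 1.0, -0.001], [1.0, -0.001, 0.0], [0.0, -0.001, -1.0]]
ft_force: [0.5, 0.5, -0.6]
grip_width: 0.0299
gripper_force: 0.0
```

```bash
python3 - <<'E'
from h import *
from pitch import cloud
d=snap("wrist");P=cloud(d);ok=d["depth"]>0
for nm,x0,x1,ys in(("-y rim",.4945,.4985,np.arange(.02,.11,.015)),("handle",.466,.474,np.arange(-.07,.01,.015)),("cover",.425,.45,np.arange(.02,.11,.015)),("cover far",.402,.409,np.arange(.02,.11,.015))):
    print(nm,[(round(y,3),float(np.median(q).round(4))) for y in ys for q in[P[ok&(P[...,0]>x0)&(P[...,0]<x1)&(abs(P[...,1]-y)<.004)&(P[...,2]>.03)][:,2]] if len(q)>5])
E
```

```text
-y rim [(np.float64(0.02), 0.04), (np.float64(0.035), 0.0406), (np.float64(0.05), 0.2564), (np.float64(0.065), 0.3053), (np.float64(0.08), 0.0393), (np.float64(0.095), 0.0402)]
handle [(np.float64(-0.07), 0.0464), (np.float64(-0.055), 0.0464), (np.float64(-0.04), 0.0463), (np.float64(-0.025), 0.0463), (np.float64(-0.01), 0.0483), (np.float64(0.005), 0.0433)]
cover [(np.float64(0.02), 0.0444), (np.float64(0.035), 0.2986), (np.float64(0.05), 0.2927), (np.float64(0.065), 0.3094), (np.float64(0.08), 0.0444), (np.float64(0.095), 0.0443)]
cover far [(np.float64(0.02), 0.0444), (np.float64(0.035), 0.0601), (np.float64(0.05), 0.0599), (np.float64(0.065), 0.0602), (np.float64(0.08), 0.0444), (np.float64(0.095), 0.0444)]
```

Everything is flat and at the expected heights (the depth reads about 1.3 mm high). Handing in.

```bash
python3 -c "
from rig import env
print(env.close_job())"
```

```text
the job is handed in; nothing more can be done
None
```

The job is handed in: all three balls are in the dish and the scoop stands level on the mat, released. One ball missed the dish on the pour, so I picked it off the mat with the gripper and set it in; the hand-in call returned no verdict.

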